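Third hand at the bangle bar: seat a divider and hold it against the sprung stop

TASK

Set the blue saddle-shaped divider astride the bangle bar, clear of the sprung stop on the side its black pad faces, then slide it along the bar against the pad and press until the edge of the grey block lies within the green band of the pad's sleeve (white all gone in, no red yet: about 12 newtons). Finish while still holding it pressed there, steady and sitting down on the bar, so that a colleague can tighten its screws. Press with the divider and not the fingers, never push the pad all the way in, and leave the bangle, ring box and screwdriver where they are.

Things in the scene. Friction and masses are not known exactly. Their poses are not given: they have to be found in the camera images.
- divider: Blue inverted-U saddle, 0.15 to 0.31 kg. Origin: centre of its underside (feet level), z up. 60 mm long in y (along the bar when draped), 46 wide in x; legs 50 high, 8 thick, 30 mm gap between them; top plate z 50 to 60; centred on it a pale wooden knob 24 x 24, z 60 to 100. Half turn about z: the same. Starts on its feet on the counter on the robot's side of the bar, at one of three places.
- stand: Fixed stand. Dark wood base 90 (x) x 480 (y) x 20 mm, origin at the centre of its underside, z up; posts 30 x 24, 165 mm tall, at y = +-220; between them a round steel bar along y, 16 mm thick, axis at x = 0, z = 150. Divider seated on the bar: its origin is 108 mm above the stand's. Two fixed jade bangles hang on the bar at y = -201 to -178 mm.
- stop: Sprung stop, fixed on the bar at a place that varies. Origin: on the bar's axis in the plane of the pad's resting face. Axes parallel to the stand's. The divider comes from its -y side and is pressed towards +y. Grey block 50 x 40 x 50 mm from y = 32 to 72, centred on the bar, screw head on top; the sprung pad is in front of it.
- pad_face (a point): Point on the bar's axis in the front face of the black sprung pad (60 mm wide, 8 thick, from 34 mm below to 16 above the bar's axis); moves with the pad. Between pad and block a sleeve, 36 mm diameter, in three 8 mm bands: red next to the pad, green, white next to the block. Pressing slides it into the block, white first.
- pad (a joint): How far the pad is pushed in along the stop's +y, m: 0 at rest, hard end at 0.022. Spring 1 N per mm without preload: white has gone in at 0.008 (8 N), green at 0.016 (16 N).
- bangle: Bystander: loose jade bangle lying flat, 78 mm across, 11 mm high; origin at the centre of its underside. Leave alone.
- ringbox: Bystander: small open wooden box 60 x 60 x 30 mm with a ring in dark foam (33 mm high in all); origin at the centre of its underside. Leave alone.
- screwdriver: Bystander: screwdriver 170 mm long with orange handle, lying on the counter to the left (+y) of the work. Leave alone.
There are look-alikes about, which are no part of the job. What is shaped like the divider but orange is not meant.

How it is judged:
By the outcome, as a careful person would: the job done as asked, in the order asked, and still so for the second after the job is handed in, while the arm keeps its last pose, push and grip.
It also fails if it takes over 42 s, if anything falls off the work surface, if the arm or the gripper's body presses on something with over 40 N, if the wrist force passes 120 N, or if a joint passes its speed limit or range.

ROBOT

A 7-joint arm with a two-finger parallel gripper is mounted at the origin on the work surface. World frame = base frame: x ahead of the robot, y to its left, z up, the work surface at z = 0. Lengths are in m, angles in rad, forces in N, time in s.
With the tool pointing down it reaches from about 0.4 to 0.875 m from the base axis. Payload 6.5 kg.
Tool frame: the origin (TCP) lies midway between the tips of the shut fingers; the grasp point (between the pads) lies 19 mm behind it (env.tcp_to_grasp is the z of the grasp point in the tool frame, in m); z points along the fingers, y is the direction in which the jaws open and shut (so a half turn about z gives the same grasp; the last joint's range is limited). The gripper opens to 88 mm and grips with 3 to 60 N. Pads are 18 mm wide; open, the fingers measure 123 mm over their backs; the gripper's body (75 mm by 187 mm) begins 45 mm behind the grasp point.
Start: joints at [-1.251, 0.536, -0.004, 1.538, 0.003, 1.067, -0.071], TCP at [0.245, 0.602, 0.215] pointing down, gripper open.
Joint ranges: [-2.7, 2.7], [-0.37, 2.16], [-1.27, 1.26], [0.24, 2.4], [-1.31, 4.45], [0.19, 1.91], [-2.76, 2.76]. Speed limits (rad/s): [2.39, 2.39, 3.14, 3.14, 3.14, 3.14, 3.14].

INTERFACE

Orientations are given as a 3x3 rotation matrix whose columns are the frame's x, y, z axes.
In Python, from workcell import sensors, cams, ticket, env gives the robot as it stands.
- The arm moves only by the tool apply_moves, never from a script. Its argument "steps" is a list of rows, each a list of 5 numbers: the shift along the tool's x, y, z each as a share of 0.5 m, from -1 to 1, then the turn about the tool's z as a share of pi/2 rad, from -1 to 1, then the closure, from -1 (fully open) to 1 (shut). A call has exactly 5 rows; each row shifts and turns the pose as measured when the row begins, along the tool's axes as they then stand; what a row does not reach is not made up. A row lasts 1/8 s, in which the tool goes at most 62.5 mm and 10.7 degrees, less where a joint would pass 70% of its speed; a pose out of reach is approached as far as the arm can. A call with a number of a shift or a turn outside -1 to 1 is refused whole. A call with a gripper value outside its range is refused whole. The fingers move at their own pace and stop on an object; the grip force is fixed at half the most. Time passes only in rows, so rows that do not move let the fingers close, or fill a call up. It gives the time, the measured TCP pose, the force and the opening at its end, in the units of the state.
- sensors.sense(): the state, without advancing time (a new reading comes with each control period).
- cams.snapshot(name): name is "scene" or "top"; returns a dict with "frame" (480x640x3 uint8, red, green, blue), "K" (3x3 intrinsics, pixels), "R" (3x3) and "t" (3): a world point X has camera coordinates R X + t. Camera axes: x right, y down, z forward; pixel columns grow to the right and rows downward; lengths in m; the calibration is good to about 2 mm. A picture is of the moment at which its call begins. There is no depth.
- ticket.job_done(): hands the job in, once; it reports no verdict.
The state is a dict: "clock": time; "qpos": joint angles; "joint_vel": joint speeds; "joint_efforts": joint torques, N m; "tcp_pos": TCP position; "tcp_rot": TCP orientation; "contact_force": force on the tool from outside, world axes, zero at the start; "wrist_torque": the same for the moment, N m; "gripper_width": finger opening in m.
Only numpy, scipy, OpenCV 4.12 (cv2) and the standard library are available. Lean on these libraries where they do the work, as an engineer would, in place of code of your own. Each camera call takes 0.05 s, during which the arm holds its last target. There are 200 camera calls.

## Working session

There is one attempt and no reset: what is moved stays moved. The work goes in short steps, Python scripts to look and compute and a tool call to move; the robot and the scene stay as the last step left them, time stands still between calls to the robot, and variables do not carry over. Pictures are saved under pics/ and viewed, about 8 in all and at most 12, crops included, and the job is handed in when it is done.

Besides the shell and the picture viewer there is one more tool, called after "Request:" as name(argument=value, ...), one argument or row to a line, values as JSON. apply_moves: Moves the arm, as the interface text tells. Shift numbers are shares of 0.5 m and turn numbers shares of pi/2 rad, none past 1 either way. Its arguments: {"type":"object","properties":{"steps":{"type":"array"}},"required":["steps"]}

```bash
mkdir -p pics; ls
cat > h.py <<'E'
import numpy as np, cv2
from workcell import sensors, cams, ticket, env
def snap(n,f=None):
    d=cams.snapshot(n)
    if f: cv2.imwrite('pics/'+f,d['frame'][:,:,::-1])
    return d
def ray(d,u,v,z=None,x=None,y=None):
    K,R,t=[np.array(d[k]) for k in('K','R','t')]
    c=-R.T@t; r=R.T@np.linalg.solve(K,[u,v,1])
    i,val=(2,z) if z is not None else ((0,x) if x is not None else (1,y))
    return c+r*(val-c[i])/r[i]
def proj(d,X):
    p=np.array(d['K'])@(np.array(d['R'])@np.array(X)+np.array(d['t'])); return p[:2]/p[2]
E
python3 - <<'E'
from h import *
for n in('scene','top'):
    d=snap(n,n+'1.png'); print(n,d['K'],d['R'],d['t'],-np.array(d['R']).T@d['t'])
s=sensors.sense(); print(s)
E
```

```text
pics
scene [[572.37212485   0.         325.4543276 ]
 [  0.         572.37212485 239.9041214 ]
 [  0.           0.           1.        ]] [[ 0.02069667  0.99971076 -0.0122492 ]
 [ 0.71372388 -0.02335336 -0.70003775]
 [-0.70012133  0.0057459  -0.71400078]] [-0.12020007 -0.26424869  1.4588815 ] [1.2124824  0.10561162 0.85518611]
top [[598.5039895    0.         318.89348321]
 [  0.         598.5039895  242.96071507]
 [  0.           0.           1.        ]] [[-0.02953997 -0.99933626  0.02131736]
 [-0.99474777  0.0273     -0.09864883]
 [ 0.09800139 -0.02411948 -0.99489395]] [0.10390446 0.51244434 1.33117642] [0.38236506 0.12195304 1.37271644]
{'clock': 0.1, 'qpos': array([-1.25122047,  0.53711833, -0.00447663,  1.53873685,  0.00260434,
        1.06730881, -0.07117465]), 'joint_vel': array([ 0.00032547, -0.00222002,  0.00013607, -0.00338541, -0.00102463,
        0.00057614, -0.00083744]), 'joint_efforts': array([ 1.75361638e-03, -5.72083461e+01,  9.93214510e-01, -2.52228159e+01,
       -5.62729861e-02,  1.35551431e-02,  7.41850477e-05]), 'tcp_pos': array([0.24435502, 0.60169297, 0.21432288]), 'tcp_rot': array([[-9.26556362e-01,  3.76155636e-01, -4.94998642e-04],
       [ 3.76155949e-01,  9.26555177e-01, -1.48519542e-03],
       [-1.00021075e-04, -1.56231395e-03, -9.99998775e-01]]), 'contact_force': array([-0.11267769, -0.08157019,  0.18008481]), 'wrist_torque': array([0.02053539, 0.01213535, 0.00580055]), 'gripper_width': 0.08835229972869749}
```

View pics/scene1.png

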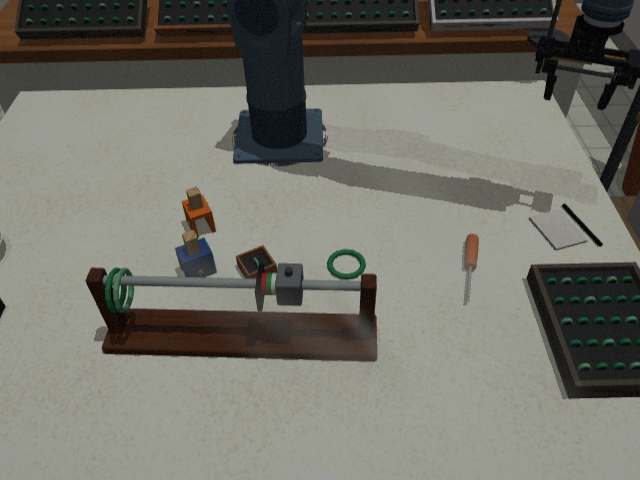

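View pics/top1.png

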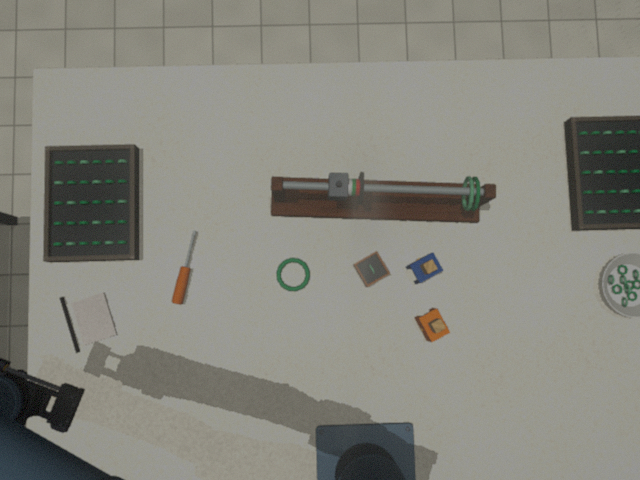

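The scene view shows the blue divider at (196,258) with an orange look-alike at (198,215). In the top view they are at (425,267) and (432,324). The stop is at (340,185) in top and the bar lies around row 187. Candidates for the divider are these two, and I choose the blue one. Next is one close crop to check it.

Run:
```python
import cv2
a=cv2.imread('pics/top1.png')[165:345,262:512]; cv2.imwrite('pics/c1.png',cv2.resize(a,None,fx=3.2,fy=3.2,interpolation=cv2.INTER_CUBIC))
a=cv2.imread('pics/scene1.png')[180:365,85:385]; cv2.imwrite('pics/c2.png',cv2.resize(a,None,fx=2.6,fy=2.6,interpolation=cv2.INTER_CUBIC))
```

```text
(no output)
```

View pics/c1.png

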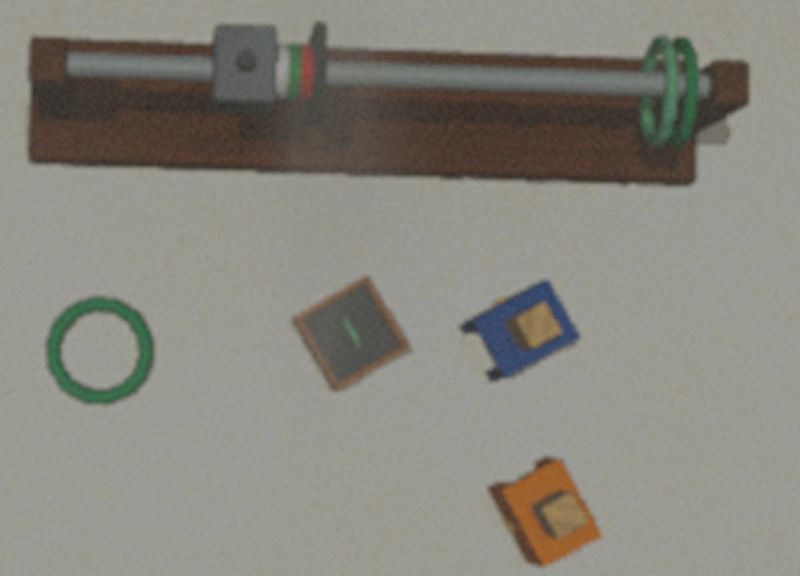

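View pics/c2.png

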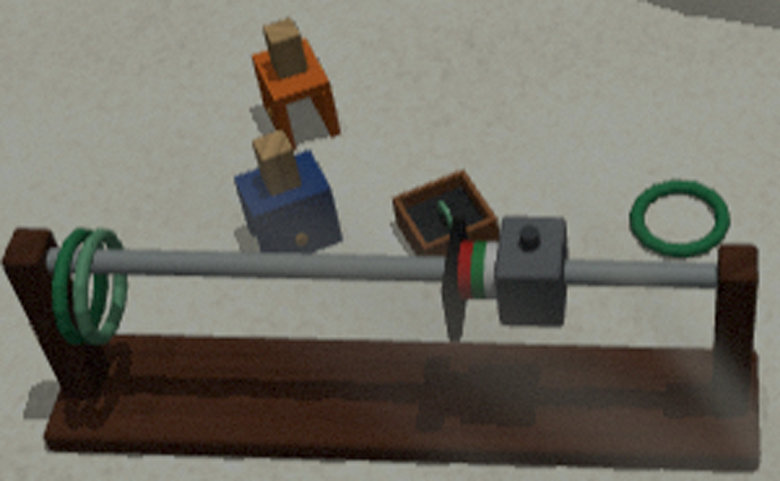

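The crops confirm the choice. The blue divider stands on its feet with its top plate corners in c1 at (548,281), (579,338), (505,378) and (475,323), and its knob top at (541,323). The pad's front face is at about x=326 in c1, facing the bangles. The full sleeve (red, green, white) shows at rest.

Run:
```python
from h import *
d=snap('top'); s=snap('scene')
T=lambda u,v,z:ray(d,262+u/3.2,165+v/3.2,z=z)
S=lambda u,v,z:ray(s,85+u/2.6,180+v/2.6,z=z)
np.set_printoptions(precision=4,suppress=True)
print('knob top',T(538,324,.1),'scene',S(274,143,.1))
c=[T(*p,.06) for p in((548,281),(579,338),(475,323))]
print('plate',c,'centre',(c[1]+c[2])/2, 'len',np.linalg.norm(c[0]-c[2]),np.linalg.norm(c[0]-c[1]),'ang',np.degrees(np.arctan2(*(c[2]-c[0])[:2])))
b=[T(80,65.5,.15),T(600,81.5,.15)];print('bar',b,'ang',np.degrees(np.arctan2(*(b[0]-b[1])[:2])))
sb=[S(110,263,.15),S(690,273,.15)];print('bar scene',sb)
print('base near',T(30,162,.02),T(693,184,.02))
print('posts top',T(49,58,.165),T(729,78,.165),'scene',S(30,247,.165),S(738,257,.165))
print('base far scene',S(47,447,0.0),S(757,467,0.0))
print('padtop',T(327,50,.166),'scene pad',S(462,232,.166),S(463,222,.166),'block front',T(276,28,.175),T(276,100,.175))
```

```text
knob top [ 0.4512 -0.1452  0.1   ] scene [ 0.4509 -0.1407  0.1   ]
plate [array([ 0.4829, -0.1619,  0.06  ]), array([ 0.4429, -0.1814,  0.06  ]), array([ 0.4553, -0.11  ,  0.06  ])] centre [ 0.4491 -0.1457  0.06  ] len 0.05874849505075637 0.044467523759873874 ang -28.003163796789057
bar [array([0.6242, 0.1548, 0.15  ]), array([ 0.6051, -0.1827,  0.15  ])] ang 3.2420319453192765
bar scene [array([ 0.6041, -0.2117,  0.15  ]), array([0.6234, 0.1491, 0.15  ])]
base near [0.5811 0.1956 0.02  ] [ 0.5527 -0.2782  0.02  ]
posts top [0.6266 0.1741 0.165 ] [ 0.6025 -0.2625  0.165 ] scene [ 0.6025 -0.2574  0.165 ] [0.6242 0.178  0.165 ]
base far scene [ 0.638  -0.2857  0.    ] [0.6675 0.1944 0.    ]
padtop [ 0.6271 -0.004   0.166 ] scene pad [0.5994 0.0089 0.166 ] [0.5911 0.009  0.166 ] block front [0.6403 0.0289 0.175 ] [0.5939 0.0305 0.175 ]
```

```bash
cat >> h.py <<'E'
np.set_printoptions(precision=4,suppress=True)
def plan(target,yaw=None,n=5,step=.06):
    """rows (x,y,z,turn shares) to world target; yaw=atan2(ty_x,ty_y) deg of tool y"""
    s=sensors.sense(); R=np.array(s['tcp_rot']); p=np.array(s['tcp_pos'])
    y0=np.degrees(np.arctan2(R[0,1],R[1,1])); dy=0 if yaw is None else (yaw-y0+90)%180-90
    print('pos',p,'yaw %.2f'%y0,'tilt',R[:2,2],'F',s['contact_force'],'w %.4f'%s['gripper_width'],'t %.2f'%s['clock'])
    D=np.array(target)-p; n=max(n,int(np.ceil(np.linalg.norm(D)/step)),int(np.ceil(abs(dy)/10)))
    for i in range(n):
        a=np.radians(dy/n*i); Rz=np.array([[np.cos(a),-np.sin(a),0],[np.sin(a),np.cos(a),0],[0,0,1]])
        print(np.round(np.r_[(R@Rz).T@(D/n)/.5,dy/n/90],4))
E
python3 -c "
from h import *
plan((.42,.25,.2),-28,n=10)"
```

```text
pos [0.2445 0.6019 0.2146] yaw 22.10 tilt [-0.0003 -0.001 ] F [ 0.2764  0.3086 -0.5587] w 0.0880 t 0.20
[-0.059  -0.052   0.003  -0.0557]
[-0.0542 -0.0569  0.003  -0.0557]
[-0.0491 -0.0615  0.003  -0.0557]
[-0.0435 -0.0655  0.003  -0.0557]
[-0.0376 -0.0691  0.003  -0.0557]
[-0.0314 -0.0721  0.003  -0.0557]
[-0.025  -0.0746  0.003  -0.0557]
[-0.0184 -0.0765  0.003  -0.0557]
[-0.0117 -0.0778  0.003  -0.0557]
[-0.0048 -0.0785  0.003  -0.0557]
```

Request:
apply_moves(
  steps=[
    [-0.059,-0.052,0.003,-0.056,-1],
    [-0.054,-0.057,0.003,-0.056,-1],
    [-0.049,-0.061,0.003,-0.056,-1],
    [-0.043,-0.065,0.003,-0.056,-1],
    [-0.038,-0.069,0.003,-0.056,-1],
  ],
)

```text
clock: 0.82
tcp_pos: [0.333, 0.4245, 0.2057]
tcp_rot: [[-0.997, -0.074, -0.001], [-0.074, 0.997, -0.001], [0.002, -0.001, -1.0]]
contact_force: [-0.1, -0.3, 0.1]
gripper_width: 0.088
```

Request:
apply_moves(
  steps=[
    [-0.031,-0.072,0.003,-0.056,-1],
    [-0.025,-0.075,0.003,-0.056,-1],
    [-0.018,-0.077,0.003,-0.056,-1],
    [-0.012,-0.078,0.003,-0.056,-1],
    [-0.005,-0.079,0.003,-0.056,-1],
  ],
)

```text
clock: 1.45
tcp_pos: [0.4285, 0.2441, 0.198]
tcp_rot: [[-0.863, -0.505, -0.001], [-0.505, 0.863, -0.001], [0.001, -0.0, -1.0]]
contact_force: [-0.4, -0.4, -0.2]
gripper_width: 0.0881
```

```bash
python3 -c "
from h import *
plan((.4505,-.1452,.16),-28,n=10)"
```

```text
pos [0.4285 0.2441 0.198 ] yaw -30.31 tilt [-0.0011 -0.0008] F [-0.4499 -0.3581 -0.2017] w 0.0881 t 1.45
[ 0.0355 -0.0694  0.0077  0.0026]
[ 0.0352 -0.0696  0.0077  0.0026]
[ 0.0349 -0.0697  0.0077  0.0026]
[ 0.0346 -0.0699  0.0077  0.0026]
[ 0.0344 -0.07    0.0077  0.0026]
[ 0.0341 -0.0701  0.0077  0.0026]
[ 0.0338 -0.0703  0.0077  0.0026]
[ 0.0335 -0.0704  0.0077  0.0026]
[ 0.0332 -0.0705  0.0077  0.0026]
[ 0.0329 -0.0707  0.0077  0.0026]
```

Request:
apply_moves(
  steps=[
    [0.0355,-0.069,0.008,0.003,-1],
    [0.035,-0.07,0.008,0.003,-1],
    [0.035,-0.07,0.008,0.003,-1],
    [0.035,-0.07,0.008,0.003,-1],
    [0.034,-0.07,0.008,0.003,-1],
  ],
)

```text
clock: 2.08
tcp_pos: [0.4407, 0.0427, 0.1779]
tcp_rot: [[-0.875, -0.483, 0.001], [-0.483, 0.875, -0.0], [-0.001, -0.001, -1.0]]
contact_force: [1.0, 0.3, 0.1]
gripper_width: 0.0883
```

Request:
apply_moves(
  steps=[
    [0.034,-0.07,0.008,0.003,-1],
    [0.034,-0.07,0.008,0.003,-1],
    [0.0335,-0.07,0.008,0.003,-1],
    [0.033,-0.07,0.008,0.002,-1],
    [0.02,-0.04,0.004,0,-1],
  ],
)

```text
clock: 2.7
tcp_pos: [0.4486, -0.1421, 0.1596]
tcp_rot: [[-0.885, -0.466, 0.002], [-0.466, 0.885, -0.001], [-0.002, -0.002, -1.0]]
contact_force: [-0.2, 0.4, -0.2]
gripper_width: 0.0879
```

```bash
python3 -c "
from h import *
plan((.4505,-.1452,.105),-28)
d=snap('scene');cv2.imwrite('pics/c3.png',cv2.resize(d['frame'][170:310,120:300,::-1],None,fx=4,fy=4,interpolation=cv2.INTER_CUBIC))"
```

```text
pos [ 0.4486 -0.1421  0.1596] yaw -27.77 tilt [ 0.0023 -0.0006] F [-0.1695  0.4406 -0.1565] w 0.0879 t 2.70
[-0.     -0.0014  0.0219 -0.0005]
[-0.     -0.0014  0.0219 -0.0005]
[-0.     -0.0014  0.0219 -0.0005]
[-0.     -0.0014  0.0219 -0.0005]
[-0.     -0.0014  0.0219 -0.0005]
```

View pics/c3.png

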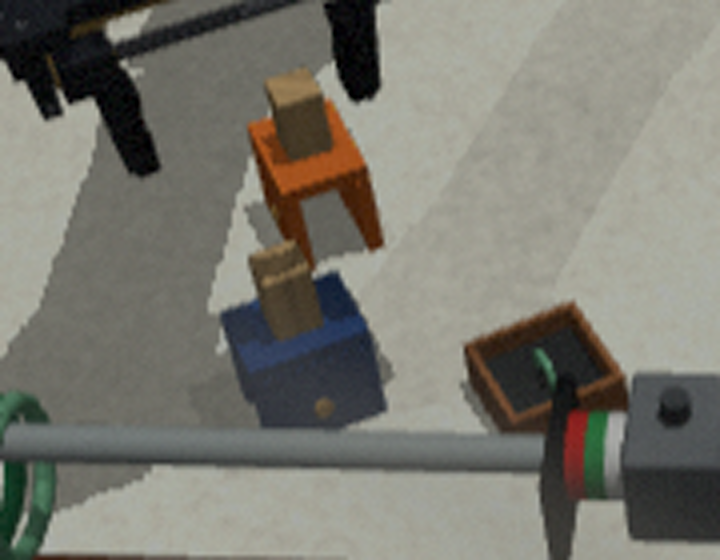

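The open fingers' tips sit at crop (148,170) and (365,95), straddling the line of the blue knob, whose top is at (280,255). The descent is clear.

Request:
apply_moves(
  steps=[
    [0,-0.0014,0.022,0,-1],
    [0,-0.0014,0.022,0,-1],
    [0,-0.0014,0.022,0,-1],
    [0,-0.0014,0.022,0,-1],
    [0,-0.0014,0.022,0,-1],
  ],
)

```text
clock: 3.38
tcp_pos: [0.4505, -0.1447, 0.1008]
tcp_rot: [[-0.884, -0.467, 0.002], [-0.467, 0.884, -0.001], [-0.002, -0.001, -1.0]]
contact_force: [-0.0, 0.4, 0.3]
gripper_width: 0.0881
```

```bash
python3 -c "
from h import *
plan((.4505,-.1452,.067),-28)
s=snap('scene');d=snap('top')
g=lambda d,x,y,w,h:cv2.resize(d['frame'][y:y+h,x:x+w,::-1],(400,400),interpolation=cv2.INTER_CUBIC)
cv2.imwrite('pics/c4.png',np.hstack([g(s,150,200,100,100),g(d,375,215,100,100)]))
print(proj(s,(.4505,-.1452,.1)),proj(d,(.4505,-.1452,.1)))"
```

```text
pos [ 0.4505 -0.1447  0.1008] yaw -27.84 tilt [ 0.0022 -0.0005] F [-0.0358  0.4157  0.3117] w 0.0881 t 3.38
[ 0.0001 -0.0002  0.0135 -0.0003]
[ 0.0001 -0.0002  0.0135 -0.0003]
[ 0.0001 -0.0002  0.0135 -0.0003]
[ 0.0001 -0.0002  0.0135 -0.0003]
[ 0.0001 -0.0002  0.0135 -0.0003]
[187.999  234.9196] [430.1568 266.5772]
```

View pics/c4.png

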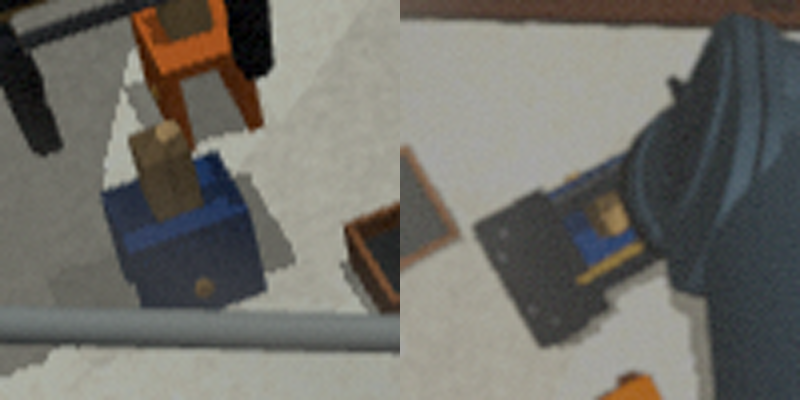

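The finger tips are at left-panel (45,150) and (255,75). Their midpoint is within 2-3 px of the knob top at (160,130), so I descend and grip.

Request:
apply_moves(
  steps=[
    [0,0,0.015,0,-1],
    [0,0,0.015,0,-1],
    [0,0,0.015,0,-1],
    [0,0,0.015,0,-1],
    [0,0,0.009,0,-1],
  ],
)

```text
clock: 4.1
tcp_pos: [0.4503, -0.1449, 0.0641]
tcp_rot: [[-0.884, -0.467, 0.002], [-0.467, 0.884, -0.001], [-0.001, -0.001, -1.0]]
contact_force: [0.8, -0.8, 1.1]
gripper_width: 0.0884
```

Request:
apply_moves(
  steps=[
    [0,0,0,0,1],
    [0,0,0,0,1],
    [0,0,0,0,1],
    [0,0,0,0,1],
    [0,0,0,0,1],
  ],
)

```text
clock: 4.72
tcp_pos: [0.4506, -0.145, 0.0643]
tcp_rot: [[-0.884, -0.467, 0.002], [-0.467, 0.884, -0.001], [-0.002, -0.002, -1.0]]
contact_force: [0.3, 0.4, -0.6]
gripper_width: 0.0405
```

```bash
python3 -c "
from h import *
plan((.4505,-.1452,.26),-28,n=5)"
```

```text
pos [ 0.4506 -0.145   0.0643] yaw -27.81 tilt [ 0.0023 -0.0007] F [ 0.2577  0.4225 -0.5848] w 0.0405 t 4.72
[-0.0001 -0.0002 -0.0783 -0.0004]
[-0.0001 -0.0002 -0.0783 -0.0004]
[-0.0001 -0.0002 -0.0783 -0.0004]
[-0.0001 -0.0002 -0.0783 -0.0004]
[-0.0001 -0.0002 -0.0783 -0.0004]
```

Fingers are still closing, so I give them another call.

Request:
apply_moves(
  steps=[
    [0,0,0,0,1],
    [0,0,0,0,1],
    [0,0,0,0,1],
    [0,0,0,0,1],
    [0,0,-0.01,0,1],
  ],
)

```text
clock: 5.35
tcp_pos: [0.4502, -0.145, 0.0692]
tcp_rot: [[-0.885, -0.466, 0.001], [-0.466, 0.885, -0.0], [-0.001, -0.001, -1.0]]
contact_force: [-0.5, 0.8, -2.2]
gripper_width: 0.0237
```

Request:
apply_moves(
  steps=[
    [0,0,-0.04,0,1],
    [0,0,-0.08,0,1],
    [0,0,-0.09,0,1],
    [0,0,-0.09,0,1],
    [0,0,-0.09,0,1],
  ],
)

```text
clock: 5.98
tcp_pos: [0.446, -0.1439, 0.2674]
tcp_rot: [[-0.884, -0.466, -0.008], [-0.467, 0.885, 0.001], [0.007, 0.005, -1.0]]
contact_force: [0.5, 0.0, -1.3]
gripper_width: 0.0238
```

```bash
python3 -c "
from h import *
plan((.6155-.055*.09,-.09,.262),3.15,n=10)"
```

```text
pos [ 0.446  -0.1439  0.2674] yaw -27.81 tilt [-0.0084  0.0014] F [ 0.5328  0.0292 -1.2527] w 0.0238 t 5.97
[-0.0341 -0.0058  0.0008  0.0344]
[-0.0344 -0.004   0.0008  0.0344]
[-0.0346 -0.0021  0.0008  0.0344]
[-0.0346 -0.0002  0.0008  0.0344]
[-0.0346  0.0016  0.0008  0.0344]
[-0.0345  0.0035  0.0008  0.0344]
[-0.0342  0.0054  0.0008  0.0344]
[-0.0339  0.0072  0.0008  0.0344]
[-0.0334  0.009   0.0008  0.0344]
[-0.0329  0.0108  0.0008  0.0344]
```

Request:
apply_moves(
  steps=[
    [-0.034,-0.006,0,0.034,1],
    [-0.034,-0.004,0,0.034,1],
    [-0.035,-0.002,0,0.034,1],
    [-0.035,0,0,0.034,1],
    [-0.035,0.002,0,0.034,1],
  ],
)

```text
clock: 6.6
tcp_pos: [0.53, -0.1172, 0.2719]
tcp_rot: [[-0.979, -0.206, -0.003], [-0.206, 0.979, 0.001], [0.003, 0.001, -1.0]]
contact_force: [0.4, -0.4, -2.1]
gripper_width: 0.0236
```

Request:
apply_moves(
  steps=[
    [-0.034,0.0035,0,0.034,1],
    [-0.034,0.005,0,0.034,1],
    [-0.034,0.007,0,0.034,1],
    [-0.033,0.009,0,0.034,1],
    [-0.02,0.008,0,0.03,1],
  ],
)

```text
clock: 7.22
tcp_pos: [0.6054, -0.0913, 0.2704]
tcp_rot: [[-0.998, 0.062, -0.009], [0.062, 0.998, 0.001], [0.009, 0.001, -1.0]]
contact_force: [0.1, -0.2, -1.8]
gripper_width: 0.0234
```

```bash
python3 -c "
from h import *
plan((.6155-.055*.09,-.09,.25),3.15,n=5)"
```

```text
pos [ 0.6054 -0.0913  0.2704] yaw 3.55 tilt [-0.0086  0.0013] F [ 0.0917 -0.1567 -1.8304] w 0.0234 t 7.22
[-0.0021  0.0006  0.0082 -0.0009]
[-0.0021  0.0006  0.0082 -0.0009]
[-0.0021  0.0006  0.0082 -0.0009]
[-0.0021  0.0006  0.0082 -0.0009]
[-0.0021  0.0006  0.0082 -0.0009]
```

Request:
apply_moves(
  steps=[
    [-0.003,0.001,0.008,-0.002,1],
    [-0.003,0,0.008,-0.002,1],
    [-0.002,0,0.008,0,1],
    [-0.002,0,0.008,0,1],
    [0,0,0.004,0,1],
  ],
)

```text
clock: 7.85
tcp_pos: [0.6086, -0.0914, 0.2504]
tcp_rot: [[-0.999, 0.053, -0.012], [0.053, 0.999, 0.001], [0.012, 0.001, -1.0]]
contact_force: [0.2, 0.8, -2.9]
gripper_width: 0.0237
```

```bash
python3 -c "
from h import *
plan((.6105,-.09,.18),3.15,n=5)
s=snap('scene');d=snap('top')
a=cv2.resize(s['frame'][200:320,110:310,::-1],(800,480),interpolation=cv2.INTER_CUBIC)
cv2.imwrite('pics/c5.png',a)
for y in(-.12,-.06): print([ (proj(s,(.6155+.055*y+dx,y,.1857))-[110,200])*4 for dx in(-.015,.015)])"
```

```text
pos [ 0.6086 -0.0914  0.2504] yaw 3.05 tilt [-0.0115  0.0013] F [ 0.2018  0.7556 -2.8758] w 0.0237 t 7.85
[-0.0011  0.0006  0.0282  0.0002]
[-0.0011  0.0006  0.0282  0.0002]
[-0.0011  0.0006  0.0282  0.0002]
[-0.0011  0.0006  0.0282  0.0002]
[-0.0011  0.0006  0.0282  0.0002]
[array([282.655 , 241.2441]), array([270.5679, 298.3285])]
[array([432.8449, 243.827 ]), array([424.2881, 301.0991])]
```

View pics/c5.png

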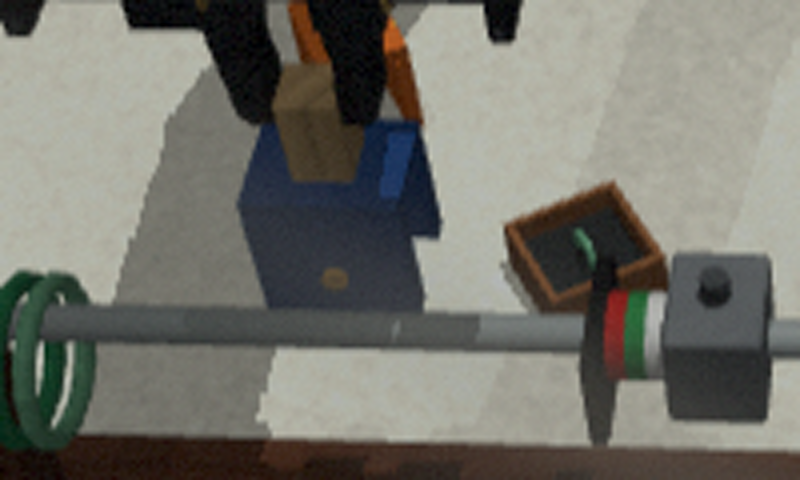

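The divider hangs level over the bar. Its leg bottom edge runs from (270,308) to (423,312), within 1 mm of the prediction, and its front face is well clear of the pad (590). I descend.

Request:
apply_moves(
  steps=[
    [-0.002,0.001,0.026,0,1],
    [-0.002,0.001,0.026,0,1],
    [-0.001,0,0.026,0,1],
    [-0.001,0,0.026,0,1],
    [-0.001,0,0.02,0,1],
  ],
)

```text
clock: 8.57
tcp_pos: [0.6115, -0.0903, 0.1842]
tcp_rot: [[-0.999, 0.053, -0.012], [0.053, 0.999, 0.001], [0.012, 0.001, -1.0]]
contact_force: [-0.4, 0.2, -1.8]
gripper_width: 0.0236
```

```bash
python3 -c "
from h import *
plan((.6105,-.09,.1723),3.15,n=5)"
```

```text
pos [ 0.6115 -0.0903  0.1842] yaw 3.05 tilt [-0.0115  0.0013] F [-0.4183  0.1703 -1.8075] w 0.0236 t 8.57
[0.0004 0.0001 0.0047 0.0002]
[0.0004 0.0001 0.0047 0.0002]
[0.0004 0.0001 0.0047 0.0002]
[0.0004 0.0001 0.0047 0.0002]
[0.0004 0.0001 0.0047 0.0002]
```

Request:
apply_moves(
  steps=[
    [0.0005,0,0.005,0,1],
    [0.0005,0,0.004,0,1],
    [0,0,0.004,0,1],
    [0,0,0.003,0,1],
    [0,0,0.002,0,1],
  ],
)

```text
clock: 9.2
tcp_pos: [0.6112, -0.0903, 0.1747]
tcp_rot: [[-0.999, 0.053, -0.011], [0.053, 0.999, 0.001], [0.011, 0.001, -1.0]]
contact_force: [0.2, -0.3, -2.0]
gripper_width: 0.024
```

Request:
apply_moves(
  steps=[
    [0,0,0.002,0,1],
    [0,0,0.002,0,1],
    [0,0,0.002,0,1],
    [0,0,0.002,0,1],
    [0,0,0.002,0,1],
  ],
)

```text
clock: 9.82
tcp_pos: [0.6119, -0.0904, 0.1723]
tcp_rot: [[-0.999, 0.053, -0.009], [0.053, 0.999, 0.002], [0.009, 0.001, -1.0]]
contact_force: [-3.4, 0.8, 7.5]
gripper_width: 0.0237
```

It seats at TCP z 0.1723, exactly the expected height, with about 9 N down. I slide 45 mm toward the pad.

Request:
apply_moves(
  steps=[
    [0.001,0.012,0,0,1],
    [0,0.02,0,0,1],
    [0,0.02,0,0,1],
    [0,0.02,0,0,1],
    [0,0.014,0,0,1],
  ],
)

```text
clock: 10.45
tcp_pos: [0.6142, -0.0452, 0.1724]
tcp_rot: [[-0.999, 0.053, -0.008], [0.053, 0.999, 0.001], [0.008, 0.0, -1.0]]
contact_force: [-0.3, -0.9, -1.2]
gripper_width: 0.0236
```

```bash
python3 -c "
from h import *
plan((.6155-.055*.033,-.033,.1723),3.15,n=5)
s=snap('scene')
cv2.imwrite('pics/c6.png',cv2.resize(s['frame'][200:320,130:330,::-1],(800,480),interpolation=cv2.INTER_CUBIC))"
```

```text
pos [ 0.6142 -0.0452  0.1724] yaw 3.07 tilt [-0.008   0.0008] F [-0.2878 -0.8512 -1.2182] w 0.0236 t 10.45
[0.0005 0.0048 0.     0.0002]
[0.0005 0.0048 0.     0.0002]
[0.0005 0.0048 0.     0.0002]
[0.0005 0.0048 0.     0.0002]
[0.0005 0.0048 0.     0.0002]
```

View pics/c6.png

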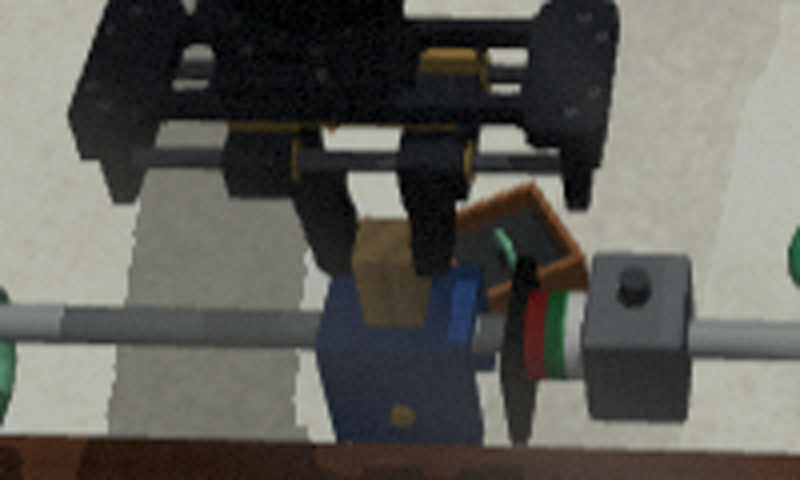

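The divider is astride the bar with a gap of about 3 mm between its front face (475-495) and the pad (505). I creep on with a little down-pressure.

Request:
apply_moves(
  steps=[
    [0.0005,0.005,0.001,0,1],
    [0.0005,0.005,0.001,0,1],
    [0,0.005,0.001,0,1],
    [0,0.005,0.001,0,1],
    [0,0.004,0.001,0,1],
  ],
)

```text
clock: 11.12
tcp_pos: [0.6158, -0.0373, 0.1724]
tcp_rot: [[-0.998, 0.057, -0.004], [0.057, 0.998, -0.004], [0.004, -0.005, -1.0]]
contact_force: [-1.9, -5.5, 5.9]
gripper_width: 0.0238
```

Request:
apply_moves(
  steps=[
    [0,0.004,0.001,0,1],
    [0,0.004,0.001,0,1],
    [0,0.004,0.001,0,1],
    [0,0.004,0.001,0,1],
    [0,0.004,0.001,0,1],
  ],
)

```text
clock: 11.75
tcp_pos: [0.617, -0.0336, 0.1725]
tcp_rot: [[-0.998, 0.063, -0.002], [0.063, 0.998, -0.01], [0.001, -0.011, -1.0]]
contact_force: [-0.5, -3.9, 6.0]
gripper_width: 0.0238
```

```bash
cat >> h.py <<'E'
def bands():
    s=snap('scene'); f=cv2.resize(s['frame'][276:288,252:292],None,fx=8,fy=8,interpolation=cv2.INTER_CUBIC).astype(int)
    m=f.mean(0); r,g,b=m.T
    lab=np.where((r>g*1.4)&(r>90),'R',np.where((g>r*1.25)&(g>70),'G',np.where(m.min(1)>135,'W',np.where(m.max(1)<70,'k','.'))))
    print(''.join(lab[::2]))
    for c in 'RGW': 
        i=np.where(lab==c)[0]; print(c,(252+i.min()/8,252+i.max()/8,len(i)/8) if len(i) else None)
E
python3 -c "
from h import *
plan((.6155-.055*.021,-.021,.1723),3.15)
bands()
a=cv2.imread('pics/scene1.png')[276:288,252:292].mean(0); print(a[:,::-1].astype(int).tolist())"
```

```text
pos [ 0.617  -0.0336  0.1725] yaw 3.61 tilt [-0.0017 -0.0104] F [-0.4824 -3.946   6.0446] w 0.0238 t 11.75
[ 0.0014  0.005   0.     -0.001 ]
[ 0.0014  0.005   0.     -0.001 ]
[ 0.0014  0.005   0.     -0.001 ]
[ 0.0014  0.005   0.     -0.001 ]
[ 0.0014  0.005   0.     -0.001 ]
............kkkkkkkkkkkkkkkkkkkkkkkkkk..................kkkkkkkkkkkkkkkkkkkGG..................kkkkkkkkkkkk.....................................................
R None
G (np.float64(270.75), np.float64(271.125), 0.5)
W None
[[84, 86, 81], [84, 85, 81], [83, 84, 81], [77, 78, 74], [45, 43, 39], [35, 34, 32], [36, 35, 33], [33, 33, 31], [37, 31, 30], [94, 34, 31], [118, 38, 34], [118, 37, 33], [118, 36, 32], [115, 37, 32], [56, 77, 46], [40, 91, 52], [39, 90, 50], [39, 91, 51], [46, 94, 57], [110, 127, 113], [141, 142, 139], [141, 142, 139], [139, 140, 137], [97, 98, 96], [65, 68, 68], [70, 73, 75], [70, 73, 74], [71, 74, 75], [71, 74, 75], [70, 74, 75], [70, 74, 75], [71, 74, 75], [70, 73, 74], [70, 73, 73], [66, 69, 70], [66, 69, 70], [65, 68, 69], [65, 69, 70], [68, 71, 72], [70, 73, 74]]
```

```bash
python3 -c "
from h import *
s=snap('scene');print(s['frame'][278:286,252:292].mean(0).astype(int).tolist())
cv2.imwrite('pics/c7.png',cv2.resize(s['frame'][220:320,180:330,::-1],(800,533),interpolation=cv2.INTER_CUBIC))"
```

```text
[[38, 57, 93], [38, 57, 93], [37, 53, 84], [31, 40, 55], [28, 28, 31], [27, 27, 27], [25, 24, 25], [26, 26, 25], [29, 25, 23], [73, 27, 24], [84, 28, 26], [85, 29, 26], [84, 25, 23], [83, 30, 26], [36, 59, 35], [30, 66, 37], [30, 67, 38], [32, 67, 39], [34, 68, 42], [82, 93, 84], [101, 101, 99], [102, 102, 100], [100, 100, 98], [77, 79, 77], [48, 52, 52], [51, 53, 53], [62, 63, 64], [80, 84, 85], [80, 84, 85], [81, 85, 87], [81, 85, 86], [81, 84, 86], [81, 85, 86], [79, 83, 84], [79, 83, 84], [80, 83, 84], [79, 83, 85], [79, 83, 85], [79, 82, 84], [79, 83, 84]]
```

View pics/c7.png

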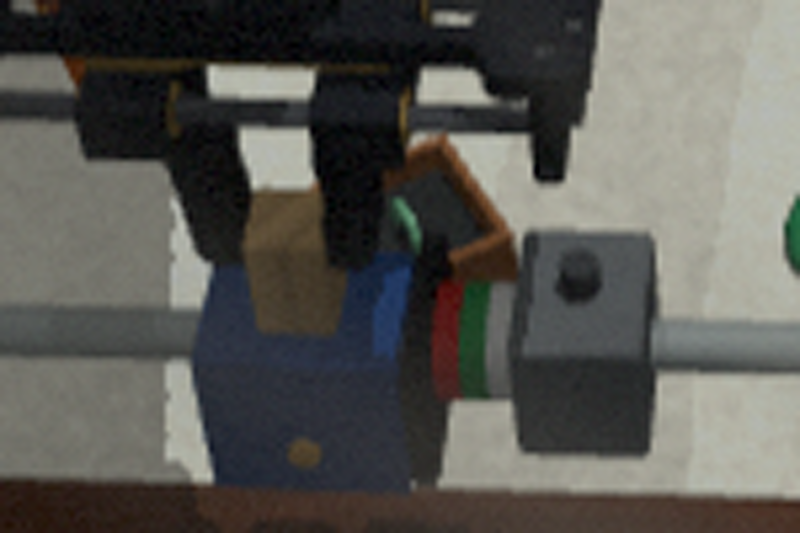

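The pad is still at rest (red, green and white all 8 mm) and the divider is just touching it. The resistance so far is bar friction. I press with larger leads and trim x and yaw.

Request:
apply_moves(
  steps=[
    [0.002,0.008,0.0005,-0.002,1],
    [0.002,0.008,0.0005,-0.002,1],
    [0.001,0.008,0.0005,-0.002,1],
    [0.001,0.008,0.0005,-0.001,1],
    [0.001,0.008,0.0005,-0.001,1],
  ],
)

```text
clock: 12.48
tcp_pos: [0.6176, -0.0243, 0.173]
tcp_rot: [[-0.998, 0.057, 0.006], [0.057, 0.998, -0.024], [-0.007, -0.023, -1.0]]
contact_force: [0.1, -10.0, 4.8]
gripper_width: 0.0236
```

```bash
python3 -c "
from h import *
plan((.6155-.055*.021,-.021,.1723),3.15)
s=snap('scene');print(s['frame'][278:286,252:292].mean(0).astype(int).tolist())"
```

```text
pos [ 0.6176 -0.0243  0.173 ] yaw 3.27 tilt [ 0.0057 -0.0237] F [  0.0751 -10.0433   4.8464] w 0.0236 t 12.47
[ 0.0014  0.0013  0.0002 -0.0003]
[ 0.0014  0.0013  0.0002 -0.0003]
[ 0.0014  0.0013  0.0002 -0.0003]
[ 0.0014  0.0013  0.0002 -0.0003]
[ 0.0014  0.0013  0.0002 -0.0003]
[[30, 40, 59], [29, 39, 59], [31, 40, 61], [30, 41, 61], [33, 50, 80], [34, 55, 91], [35, 55, 91], [34, 53, 90], [28, 43, 69], [26, 27, 28], [25, 25, 24], [25, 24, 25], [23, 23, 23], [28, 22, 20], [78, 24, 22], [84, 26, 23], [81, 22, 19], [83, 24, 21], [80, 24, 20], [32, 61, 36], [28, 65, 37], [28, 65, 36], [27, 64, 36], [32, 55, 38], [50, 52, 51], [50, 52, 54], [49, 53, 53], [50, 53, 54], [51, 53, 54], [50, 53, 54], [50, 52, 52], [50, 53, 53], [49, 52, 53], [56, 59, 60], [81, 85, 86], [81, 84, 86], [80, 83, 85], [79, 83, 84], [78, 82, 83], [79, 83, 85]]
```

White has just gone in (about 8 mm, 10 N), so it needs about 4 mm more. The tool has tipped 1.4°, so I add down-pressure to settle the divider flat while finishing the press.

Request:
apply_moves(
  steps=[
    [0.002,0.005,0.003,0,1],
    [0.002,0.005,0.004,0,1],
    [0.002,0.005,0.004,0,1],
    [0.002,0.005,0.004,0,1],
    [0.002,0.005,0.004,0,1],
  ],
)

```text
clock: 13.15
tcp_pos: [0.6181, -0.0244, 0.1729]
tcp_rot: [[-0.998, 0.066, 0.018], [0.065, 0.997, -0.037], [-0.02, -0.036, -0.999]]
contact_force: [-3.8, -7.3, 15.7]
gripper_width: 0.0233
```

```bash
cat >> h.py <<'E'
def look(f=None):
    s=snap('scene'); m=s['frame'][278:286,252:292].astype(float).mean(0); x=np.linspace(0,39,391); r,g,b=[np.interp(x,range(40),m[:,k]) for k in range(3)]
    R=x[(r>2*g)]; G=x[(g>1.4*r)&(g>1.2*b)]; W=x[(np.minimum(r,b)>90)&(x<28)&(x>15)]
    for n,a in(('R',R),('G',G),('W',W)): print(n,(a.min()+252,a.max()+252) if len(a) else None)
    if f: cv2.imwrite('pics/'+f,cv2.resize(s['frame'][220:320,180:330,::-1],(800,533),interpolation=cv2.INTER_CUBIC))
E
python3 -c "
from h import *
plan((.6155-.055*.021,-.021,.1723),3.15)
look()"
```

```text
pos [ 0.6181 -0.0244  0.1729] yaw 3.76 tilt [ 0.0177 -0.0369] F [-3.7578 -7.2703 15.703 ] w 0.0233 t 13.15
[ 0.0016  0.0013  0.0002 -0.0014]
[ 0.0016  0.0013  0.0002 -0.0014]
[ 0.0016  0.0013  0.0002 -0.0014]
[ 0.0016  0.0013  0.0002 -0.0014]
[ 0.0016  0.0013  0.0002 -0.0014]
R (np.float64(265.4), np.float64(270.2))
G (np.float64(271.0), np.float64(275.4))
W None
```

```bash
python3 -c "
from h import *
look('c8.png'); print(sensors.sense()['wrist_torque'],sensors.sense()['qpos'])"
```

```text
R (np.float64(265.3), np.float64(270.2))
G (np.float64(271.0), np.float64(275.4))
W None
[-1.592   0.8642  0.0873] [-0.1992  0.5226  0.1993  1.6918 -0.0773  0.9203  1.5251]
```

View pics/c8.png

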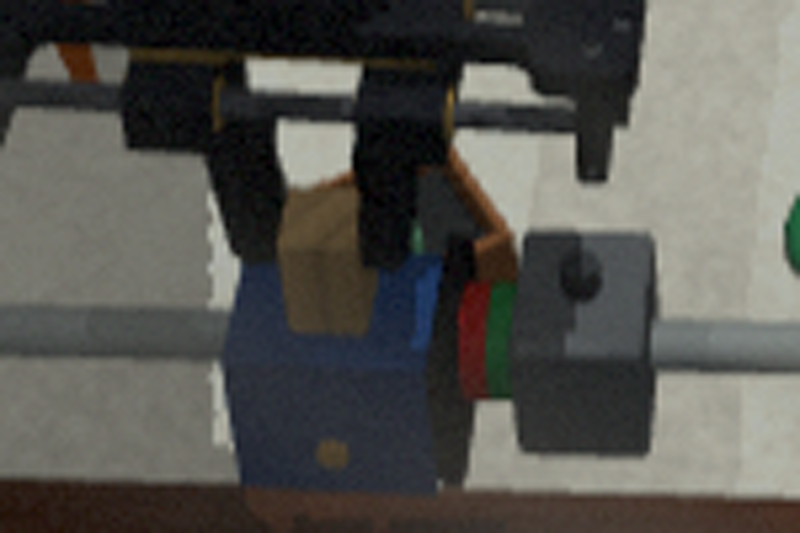

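White is fully in and green is at the block's edge. The tool has drifted, with a tilt of 2° and x off by 4 mm, so I back off, lift clear by a few mm while still astride, recentre and press again more cleanly.

Request:
apply_moves(
  steps=[
    [0,-0.01,-0.002,-0.003,1],
    [0,-0.02,-0.004,-0.003,1],
    [0.002,-0.02,-0.004,-0.002,1],
    [0.003,0,-0.002,0,1],
    [0.003,0,0,0,1],
  ],
)

```text
clock: 13.88
tcp_pos: [0.6101, -0.0468, 0.1775]
tcp_rot: [[-0.999, 0.05, 0.013], [0.05, 0.998, -0.033], [-0.015, -0.032, -0.999]]
contact_force: [-0.8, 0.0, -1.9]
gripper_width: 0.0237
```

```bash
python3 -c "
from h import *
plan((.6155-.055*.05,-.05,.176),3.15)
look()"
```

```text
pos [ 0.6101 -0.0468  0.1775] yaw 2.89 tilt [ 0.013 -0.033] F [-0.7685  0.0075 -1.9271] w 0.0237 t 13.88
[-0.0011 -0.0012  0.0007  0.0006]
[-0.0011 -0.0012  0.0007  0.0006]
[-0.0011 -0.0012  0.0007  0.0006]
[-0.0011 -0.0012  0.0007  0.0006]
[-0.0011 -0.0012  0.0007  0.0006]
R (np.float64(260.6), np.float64(265.2))
G (np.float64(266.0), np.float64(270.3))
W (np.float64(270.8), np.float64(275.4))
```

Request:
apply_moves(
  steps=[
    [-0.002,0,0.003,0.001,1],
    [-0.002,0,0.004,0.001,1],
    [-0.001,0,0.003,0,1],
    [0,0,0.004,0,1],
    [0,0,0.004,0,1],
  ],
)

```text
clock: 14.55
tcp_pos: [0.6137, -0.047, 0.1724]
tcp_rot: [[-0.998, 0.053, 0.015], [0.053, 0.998, -0.032], [-0.016, -0.032, -0.999]]
contact_force: [-5.3, -0.2, 13.4]
gripper_width: 0.0237
```

Request:
apply_moves(
  steps=[
    [0,0,0.004,0,1],
    [0,0,0.004,0,1],
    [0,0,0.004,0,1],
    [0,0,0.004,0,1],
    [0,0,0.004,0,1],
  ],
)

```text
clock: 15.18
tcp_pos: [0.6156, -0.0475, 0.1721]
tcp_rot: [[-0.998, 0.054, 0.019], [0.054, 0.998, -0.031], [-0.021, -0.029, -0.999]]
contact_force: [-5.9, 0.2, 13.5]
gripper_width: 0.0236
```

At z 0.1721 the divider is flat on the bar, so it is the knob that has turned slightly in the pads. I slide lightly to the pad, then press in fewer, stronger rows.

Request:
apply_moves(
  steps=[
    [0.003,0.008,-0.0005,0,1],
    [0.002,0.01,0,0,1],
    [0.001,0.01,0.0005,0,1],
    [0.001,0.012,0.001,0,1],
    [0.001,0.012,0.0015,0,1],
  ],
)

```text
clock: 15.8
tcp_pos: [0.6148, -0.0276, 0.1726]
tcp_rot: [[-0.998, 0.059, 0.023], [0.058, 0.998, -0.039], [-0.026, -0.038, -0.999]]
contact_force: [-3.3, -10.2, 8.9]
gripper_width: 0.0237
```

```bash
python3 -c "
from h import *
plan((.6155-.055*.021,-.021,.1723),3.15)
look();print(sensors.sense()['wrist_torque'])"
```

```text
pos [ 0.6148 -0.0276  0.1726] yaw 3.39 tilt [ 0.0233 -0.0394] F [ -3.2972 -10.1966   8.9301] w 0.0237 t 15.80
[ 0.0003  0.0026 -0.     -0.0005]
[ 0.0003  0.0026 -0.     -0.0005]
[ 0.0003  0.0026 -0.     -0.0005]
[ 0.0003  0.0026 -0.     -0.0005]
[ 0.0003  0.0026 -0.     -0.0005]
R (np.float64(263.6), np.float64(268.3))
G (np.float64(269.4), np.float64(273.6))
W None
[-1.887   0.4961 -0.1351]
```

Request:
apply_moves(
  steps=[
    [0.001,0.012,0.002,-0.002,1],
    [0.001,0.012,0.002,-0.001,1],
    [0.001,0.01,0.002,0,1],
    [0.001,0.01,0.002,0,1],
    [0.001,0.01,0.002,0,1],
  ],
)

```text
clock: 16.48
tcp_pos: [0.615, -0.0258, 0.1733]
tcp_rot: [[-0.997, 0.072, 0.026], [0.07, 0.995, -0.069], [-0.031, -0.067, -0.997]]
contact_force: [-3.6, -10.2, 11.2]
gripper_width: 0.0237
```

```bash
python3 -c "
from h import *
plan((.6155-.055*.021,-.021,.1723),3.15)
look();print(sensors.sense()['wrist_torque'])"
```

```text
pos [ 0.615  -0.0258  0.1733] yaw 4.11 tilt [ 0.0262 -0.0689] F [ -3.565  -10.2103  11.1561] w 0.0237 t 16.48
[ 0.0004  0.0019  0.0003 -0.0021]
[ 0.0004  0.0019  0.0003 -0.0021]
[ 0.0004  0.0019  0.0003 -0.0021]
[ 0.0004  0.0019  0.0003 -0.0021]
[ 0.0004  0.0019  0.0003 -0.0021]
R (np.float64(264.4), np.float64(269.3))
G (np.float64(270.5), np.float64(274.9))
W None
[-2.4972  0.8908  0.0644]
```

```bash
cat >> h.py <<'E'
def tilt(y=None):
    """divider pitch (deg, + = front down) from left edge of its near leg in scene view vs flat prediction"""
    s=snap('scene'); f=s['frame'].astype(float); p=sensors.sense()['tcp_pos']; cy=p[1]
    x=.6155+.055*cy+.023*.9985-.030*.055; y=cy-.030+.023*-.055
    a,b=proj(s,(x,y,.166)),proj(s,(x,y,.111)); rows=np.arange(int(a[1])+3,int(b[1])-2); us=[]
    for v in rows:
        u0=a[0]+(b[0]-a[0])*(v-a[1])/(b[1]-a[1]); c=np.arange(int(u0)-8,int(u0)+9)
        q=f[v,c,2]/f[v,c].sum(1); q=np.interp(np.linspace(c[0],c[-1],321),c,q); k=np.argmax(q>(.5*.34+.5*.48)); us.append(c[0]+k/20)
    us=np.array(us); m=abs(us-np.median(us-rows*0)-0)<8
    P=np.polyfit(rows[m],us[m],1); r=us-np.polyval(P,rows); m=abs(r)<1; P=np.polyfit(rows[m],us[m],1)
    sl=(b[0]-a[0])/(b[1]-a[1]); sc=1/np.sin(np.radians(45))
    print('edge slope',P[0],'flat',sl,'pitch deg ~ %.2f'%np.degrees((sl-P[0])*np.linalg.norm(b-a)/ (.055*572/1.19)),'n',m.sum(),'rms',r[m].std())
E
python3 - <<'E'
from h import *
tilt(); s=sensors.sense(); print(s['contact_force'],s['tcp_pos'],s['wrist_torque'])
E
```

```text
edge slope 0.21690351533282906 flat 0.22586049572669104 pitch deg ~ 0.43 n 13 rms 0.2898271379005872
[ -4.4065 -11.2723  10.9742] [ 0.615  -0.0257  0.1733] [-2.374   0.9354  0.0608]
```

Run:
```python
from h import *
s=snap('scene'); k=9; u0,v0=205,245
im=cv2.resize(s['frame'][v0:v0+66,u0:u0+88,::-1],None,fx=k,fy=k,interpolation=cv2.INTER_CUBIC)
im=np.clip(im.astype(float)*1.8,0,255).astype('uint8')
cy=-.0257; e=np.array([.055,.9985,0]); n=np.array([.9985,-.055,0]); o=np.array([.6155+.055*cy,cy,.108])
P=lambda a,b,z:tuple(((proj(s,o+a*n+b*e+[0,0,z])-[u0-.5,v0-.5])*k).astype(int))
for q in([(.023,-.03,0),(.023,.03,0)],[(.023,-.03,.06),(.023,.03,.06)],[(.023,-.03,0),(.023,-.03,.06)],[(.023,.03,0),(.023,.03,.06)],[(-.023,-.03,.06),(.023,-.03,.06)],[(.012,-.012,.06),(.012,-.012,.1)],[(-.023,-.03,.06),(-.023,.03,.06)]):
    cv2.line(im,P(*q[0]),P(*q[1]),(0,255,255),1)
cv2.imwrite('pics/c9.png',im)
```

```text
(no output)
```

View pics/c9.png

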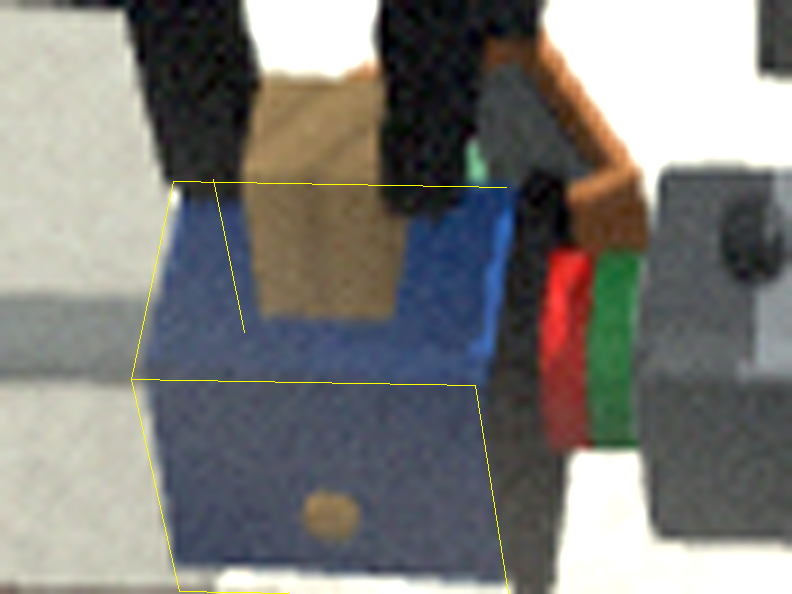

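The overlay shows the divider pitched about 3.5° front-down along with the tool: its bottom edge runs (178,565) to (505,580) and its left edge slopes 0.17 against 0.23 if flat. The tilt builds up while rows push under load. I undo it by dragging the divider backward along the bar with down-pressure, where friction tips it the other way. Then I press in a single row.

Request:
apply_moves(
  steps=[
    [0,-0.012,0.002,-0.002,1],
    [0,-0.012,0.003,-0.002,1],
    [0,-0.008,0.005,-0.002,1],
    [0,-0.008,0.005,0,1],
    [0,-0.008,0.005,0,1],
  ],
)

```text
clock: 17.25
tcp_pos: [0.6192, -0.0367, 0.1716]
tcp_rot: [[-0.998, 0.054, 0.038], [0.052, 0.997, -0.052], [-0.041, -0.05, -0.998]]
contact_force: [-3.8, 7.6, 16.3]
gripper_width: 0.0236
```

Request:
apply_moves(
  steps=[
    [0,-0.006,0.005,0,1],
    [0,-0.006,0.005,0,1],
    [0,-0.006,0.005,0,1],
    [0,-0.006,0.005,0,1],
    [0,-0.006,0.005,0,1],
  ],
)

```text
clock: 17.88
tcp_pos: [0.6268, -0.0365, 0.1701]
tcp_rot: [[-0.998, 0.044, 0.054], [0.042, 0.999, -0.033], [-0.056, -0.031, -0.998]]
contact_force: [-2.5, 4.0, 15.1]
gripper_width: 0.0236
```

Request:
apply_moves(
  steps=[
    [0.004,0,-0.006,0,1],
    [0.004,0,-0.006,0,1],
    [0.006,0,-0.003,0.004,1],
    [0.006,0,0,0.004,1],
    [0.004,0,0,0,1],
  ],
)

```text
clock: 18.5
tcp_pos: [0.6157, -0.0339, 0.176]
tcp_rot: [[-0.997, 0.056, 0.058], [0.054, 0.998, -0.032], [-0.06, -0.029, -0.998]]
contact_force: [5.3, 0.0, -5.7]
gripper_width: 0.0236
```

```bash
cat >> h.py <<'E'
def wire(f,p,k=8,u0=200,v0=225,W=100,H=75):
    "crop with flat-seated outline for divider origin p drawn"
    s=snap('scene'); im=cv2.resize(s['frame'][v0:v0+H,u0:u0+W,::-1],None,fx=k,fy=k,interpolation=cv2.INTER_CUBIC)
    im=np.clip(im.astype(float)*1.8,0,255).astype('uint8'); e=np.array([.055,.9985,0]); n=np.array([.9985,-.055,0])
    P=lambda a,b,z:tuple(((proj(s,np.array(p)+a*n+b*e+[0,0,z])-[u0-.5,v0-.5])*k).astype(int))
    h,L=.023,.03
    for a,b in(((h,-L,0),(h,L,0)),((h,-L,.06),(h,L,.06)),((h,-L,0),(h,-L,.06)),((h,L,0),(h,L,.06)),((-h,-L,.06),(h,-L,.06)),((-h,-L,.06),(-h,L,.06)),((-h,L,.06),(h,L,.06))): cv2.line(im,P(*a),P(*b),(0,255,255),1)
    cv2.imwrite('pics/'+f,im)
E
python3 -c "
from h import *
plan((.6135,-.04,.176),3.15)
look(); print(sensors.sense()['wrist_torque'])"
```

```text
pos [ 0.6157 -0.0339  0.176 ] yaw 3.21 tilt [ 0.0583 -0.0321] F [ 5.2682  0.0269 -5.7364] w 0.0236 t 18.50
[ 0.0007 -0.0025  0.     -0.0001]
[ 0.0007 -0.0025  0.     -0.0001]
[ 0.0007 -0.0025  0.     -0.0001]
[ 0.0007 -0.0025  0.     -0.0001]
[ 0.0007 -0.0025  0.     -0.0001]
R (np.float64(260.6), np.float64(265.2))
G (np.float64(266.0), np.float64(270.4))
W (np.float64(271.5), np.float64(274.4))
[ 0.2218 -1.2296  0.0888]
```

The pad is back at rest. The divider has shifted in the grip, so I set it down on the bar to hang flat, release, straighten the tool in free air, and regrip.

Request:
apply_moves(
  steps=[
    [-0.004,-0.008,0,0,1],
    [-0.003,-0.008,0,0,1],
    [0,-0.006,0.003,0,1],
    [0,0,0.003,0,1],
    [0,0,0.003,0,1],
  ],
)

```text
clock: 19.18
tcp_pos: [0.6157, -0.0473, 0.1719]
tcp_rot: [[-0.997, 0.057, 0.051], [0.056, 0.998, -0.033], [-0.053, -0.03, -0.998]]
contact_force: [-3.9, 0.6, 13.4]
gripper_width: 0.0236
```

```bash
python3 -c "
from h import *
plan((.6135,-.04,.176),3.15); print(sensors.sense()['wrist_torque'])"
```

```text
pos [ 0.6157 -0.0473  0.1719] yaw 3.28 tilt [ 0.0512 -0.0327] F [-3.9398  0.5557 13.4035] w 0.0236 t 19.18
[ 0.001   0.0028 -0.0018 -0.0003]
[ 0.001   0.0028 -0.0018 -0.0003]
[ 0.0009  0.0028 -0.0018 -0.0003]
[ 0.0009  0.0028 -0.0018 -0.0003]
[ 0.0009  0.0028 -0.0018 -0.0003]
[0.4046 0.8929 0.0166]
```

Request:
apply_moves(
  steps=[
    [0,0,-0.002,0,1],
    [0,0,0,0,-1],
    [0,0,0,0,-1],
    [0,0,0,0,-1],
    [0,0,0,0,-1],
  ],
)

```text
clock: 19.8
tcp_pos: [0.6159, -0.0469, 0.1731]
tcp_rot: [[-0.997, 0.057, 0.052], [0.055, 0.998, -0.032], [-0.054, -0.03, -0.998]]
contact_force: [-0.1, 0.4, 0.6]
gripper_width: 0.0614
```

Request:
apply_moves(
  steps=[
    [0,0,-0.02,0,-1],
    [0,0,-0.06,0,-1],
    [0,0,-0.12,0,-1],
    [0,0,-0.12,0,-1],
    [0,0,-0.12,0,-1],
  ],
)

```text
clock: 20.42
tcp_pos: [0.6016, -0.0395, 0.3968]
tcp_rot: [[-0.997, 0.057, 0.043], [0.055, 0.998, -0.033], [-0.045, -0.03, -0.999]]
contact_force: [1.0, -0.1, -0.0]
gripper_width: 0.0878
```

```bash
python3 -c "
from h import *
plan((.6135,-.04,.176),3.15); look(); wire('c10.png',(.6128,-.0485,.108))"
```

```text
pos [ 0.6016 -0.0395  0.3968] yaw 3.26 tilt [ 0.0434 -0.0329] F [ 0.9853 -0.1158 -0.0167] w 0.0878 t 20.43
[-0.0007  0.0028  0.0884 -0.0002]
[-0.0007  0.0028  0.0884 -0.0002]
[-0.0008  0.0028  0.0884 -0.0002]
[-0.0008  0.0028  0.0884 -0.0002]
[-0.0008  0.0028  0.0884 -0.0002]
R (np.float64(260.4), np.float64(265.2))
G (np.float64(266.0), np.float64(270.4))
W (np.float64(270.6), np.float64(275.3))
```

View pics/c10.png

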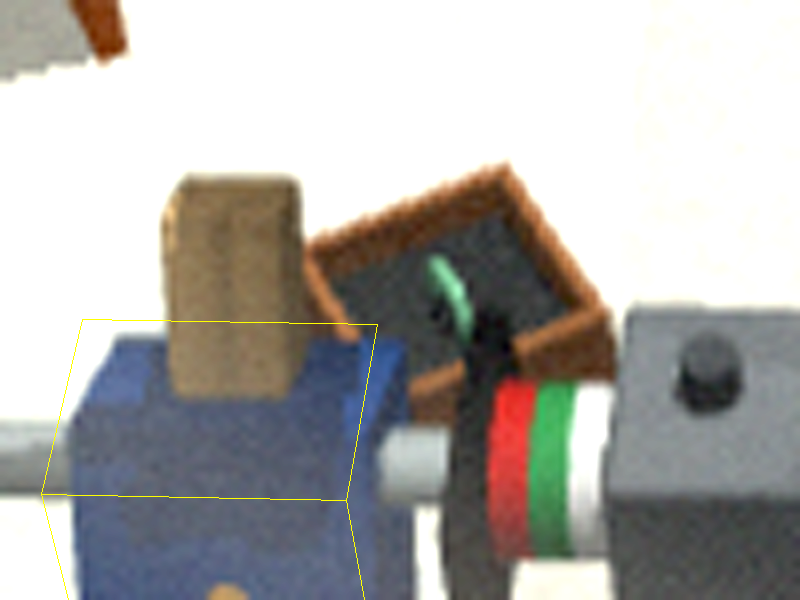

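The divider sits astride the bar but has rolled about 20° to one side (top toward −x) with a small gap to the pad, and the pad is at rest. I'll turn the gripper 90° and grip across the body (46 mm). The jaws will square it upright, and the push then acts at bar height, so it should not tip.

Request:
apply_moves(
  steps=[
    [0,0,0.027,0.1,-1],
    [0,0,0.027,0.1,-1],
    [0,0,0.027,0.1,-1],
    [0,0,0.027,0.1,-1],
    [0,0,0.027,0.1,-1],
  ],
)

```text
clock: 21.15
tcp_pos: [0.6099, -0.0423, 0.3379]
tcp_rot: [[-0.645, 0.762, 0.064], [0.761, 0.648, -0.031], [-0.065, 0.028, -0.997]]
contact_force: [-0.0, 0.1, -0.2]
gripper_width: 0.0879
```

Request:
apply_moves(
  steps=[
    [0,0,0.027,0.1,-1],
    [0,0,0.027,0.1,-1],
    [0,0,0.027,0.1,-1],
    [0,0,0.027,0.1,-1],
    [0,0,0.02,0.1,-1],
  ],
)

```text
clock: 21.78
tcp_pos: [0.6133, -0.0443, 0.2727]
tcp_rot: [[0.109, 0.992, 0.064], [0.994, -0.107, -0.031], [-0.024, 0.067, -0.997]]
contact_force: [0.0, 0.3, -0.2]
gripper_width: 0.0883
```

Run:
```python
from h import *
plan((.6132,-.042,.40),93.2)
# divider location: knob pixels (wood) in scene & plate centre; print knob top/bottom pixel extents near knob
s=snap('scene'); f=s['frame'].astype(int); h=cv2.cvtColor(s['frame'],cv2.COLOR_RGB2HSV)
b=(h[...,0]>105)&(h[...,0]<125)&(h[...,1]>90); b[:230]=0;b[320:]=0;b[:,:190]=0;b[:,270:]=0
v,u=np.where(b); print('blue box',u.min(),u.max(),v.min(),v.max(),len(u))
for r in range(266,304,4):
    c=np.where(b[r])[0]; print(r,c.min() if len(c) else None,c.max() if len(c) else None)
for y in(-.05,-.042,-.034): print(y,[proj(s,(.6155+.055*y+.02,y+q,.13)) for q in(-.031,.029)])
```

```text
pos [ 0.6133 -0.0443  0.2727] yaw 96.18 tilt [ 0.0644 -0.0307] F [ 0.0333  0.2758 -0.2343] w 0.0883 t 21.77
[-0.0003  0.0033 -0.0508 -0.0066]
[-0.0003  0.0033 -0.0508 -0.0066]
[-0.0003  0.0033 -0.0508 -0.0066]
[-0.0004  0.0033 -0.0508 -0.0066]
[-0.0004  0.0033 -0.0508 -0.0066]
blue box 201 250 230 310 501
266 214 250
270 217 250
274 237 250
278 219 247
282 241 243
286 None None
290 None None
294 None None
298 214 218
302 211 224
-0.05 [array([207.7822, 300.8559]), array([245.0251, 299.9641])]
-0.042 [array([212.7175, 300.9521]), array([249.9692, 300.0601])]
-0.034 [array([217.6556, 301.0485]), array([254.9161, 300.1561])]
```

Tool tilt responds to sharp vertical acceleration. I use abrupt-up, gentle-stop, gentle-down, abrupt-stop cycles to straighten it.

Request:
apply_moves(
  steps=[
    [0,0,-0.12,-0.007,-1],
    [0,0,-0.1,-0.007,-1],
    [0,0,-0.07,-0.007,-1],
    [0,0,-0.04,-0.007,-1],
    [0,0,-0.015,0,-1],
  ],
)

```text
clock: 22.45
tcp_pos: [0.6002, -0.0387, 0.4492]
tcp_rot: [[0.059, 0.996, 0.061], [0.998, -0.057, -0.031], [-0.028, 0.062, -0.998]]
contact_force: [-0.1, 0.3, 0.2]
gripper_width: 0.0882
```

Request:
apply_moves(
  steps=[
    [0,0,0.015,0,-1],
    [0,0,0.04,0,-1],
    [0,0,0.07,0,-1],
    [0,0,0.1,0,-1],
    [0,0,0,0,-1],
  ],
)

```text
clock: 23.08
tcp_pos: [0.6042, -0.0424, 0.3281]
tcp_rot: [[0.056, 0.997, 0.054], [0.998, -0.054, -0.032], [-0.029, 0.055, -0.998]]
contact_force: [0.3, 0.5, 0.1]
gripper_width: 0.0884
```

```bash
python3 -c "
from h import *
plan((.612,-.042,.152),93.2,n=5)"
```

```text
pos [ 0.6042 -0.0424  0.3281] yaw 93.11 tilt [ 0.0537 -0.0318] F [0.3068 0.4515 0.1259] w 0.0884 t 23.07
[ 0.0023 -0.0008  0.0705  0.0002]
[ 0.0023 -0.0008  0.0705  0.0002]
[ 0.0023 -0.0008  0.0705  0.0002]
[ 0.0023 -0.0008  0.0705  0.0002]
[ 0.0023 -0.0008  0.0705  0.0002]
```

Request:
apply_moves(
  steps=[
    [0.0023,-0.0008,0.03,0,-1],
    [0.0023,-0.0008,0.06,0,-1],
    [0.0023,-0.0008,0.06,0,-1],
    [0.0023,-0.0008,0.05,0,-1],
    [0.0023,-0.0008,0.03,0,-1],
  ],
)

```text
clock: 23.7
tcp_pos: [0.6136, -0.0398, 0.2152]
tcp_rot: [[0.054, 0.996, 0.065], [0.998, -0.053, -0.031], [-0.027, 0.066, -0.997]]
contact_force: [-0.2, 0.1, 0.5]
gripper_width: 0.0882
```

```bash
python3 -c "
from h import *
plan((.612,-.042,.152),93.2,n=5)"
```

```text
pos [ 0.6136 -0.0398  0.2152] yaw 93.02 tilt [ 0.0647 -0.031 ] F [-0.2346  0.118   0.478 ] w 0.0882 t 23.70
[-0.0002 -0.0023  0.0252  0.0004]
[-0.0002 -0.0023  0.0252  0.0004]
[-0.0002 -0.0023  0.0252  0.0004]
[-0.0002 -0.0023  0.0252  0.0004]
[-0.0002 -0.0023  0.0252  0.0004]
```

Request:
apply_moves(
  steps=[
    [0,-0.002,0.025,0,-1],
    [0,-0.002,0.025,0,-1],
    [0,-0.002,0.025,0,-1],
    [0,-0.002,0.025,0,-1],
    [0,-0.002,0.02,0,-1],
  ],
)

```text
clock: 24.32
tcp_pos: [0.6143, -0.0414, 0.1533]
tcp_rot: [[0.054, 0.996, 0.068], [0.998, -0.052, -0.031], [-0.027, 0.07, -0.997]]
contact_force: [0.8, -0.3, -0.5]
gripper_width: 0.0879
```

```bash
python3 -c "
from h import *
plan((.612,-.042,.152),93.2,n=5);look()"
```

```text
pos [ 0.6143 -0.0414  0.1533] yaw 93.00 tilt [ 0.0684 -0.0307] F [ 0.8055 -0.308  -0.55  ] w 0.0879 t 24.32
[-0.0003 -0.0009  0.0005  0.0005]
[-0.0003 -0.0009  0.0005  0.0005]
[-0.0003 -0.0009  0.0005  0.0005]
[-0.0003 -0.0009  0.0005  0.0005]
[-0.0003 -0.0009  0.0005  0.0005]
R (np.float64(260.4), np.float64(265.2))
G (np.float64(266.0), np.float64(270.4))
W (np.float64(270.5), np.float64(275.5))
```

Request:
apply_moves(
  steps=[
    [0,-0.002,0.001,0,1],
    [0,0,0,0,1],
    [0,0,0,0,1],
    [0,0,0,0,1],
    [0,0,0,0,1],
  ],
)

```text
clock: 25.0
tcp_pos: [0.6131, -0.0414, 0.1523]
tcp_rot: [[0.054, 0.996, 0.068], [0.998, -0.052, -0.031], [-0.027, 0.07, -0.997]]
contact_force: [-1.1, 0.6, 0.3]
gripper_width: 0.0401
```

Request:
apply_moves(
  steps=[
    [0,0,0,0,1],
    [0,0,0,0,1],
    [0,0,0,0,1],
    [0,0,0,0,1],
    [0,0,0,0,1],
  ],
)

```text
clock: 25.62
tcp_pos: [0.6124, -0.0413, 0.1523]
tcp_rot: [[0.054, 0.996, 0.067], [0.998, -0.052, -0.03], [-0.027, 0.068, -0.997]]
contact_force: [-1.6, 0.0, 1.3]
gripper_width: 0.0245
```

The jaws closed to 24.5 mm rather than 46, so I need to know what they hold. With the viewing budget spent, I check numerically with a colour-label map.

```bash
cat >> h.py <<'E'
def amap(u0=195,u1=295,v0=228,v1=318,name='scene'):
    s=snap(name); f=s['frame']; h=cv2.cvtColor(f,cv2.COLOR_RGB2HSV).astype(int)
    for v in range(v0,v1,2):
        l=''
        for u in range(u0,u1):
            H,S,V=h[v,u]; l+= 'k' if V<42 else 'B' if 100<H<130 and S>70 else 'R' if (H<6 or H>174) and S>110 else 'w' if 6<=H<25 and S>75 else 'G' if 40<H<90 and S>70 else '#' if S<40 and V>130 else '.'
        print(v,l)
E
python3 -c "
from h import *
s=sensors.sense();print(s['tcp_pos'],s['contact_force'],s['wrist_torque'],s['gripper_width'])
d=snap('scene','now.png'); print(proj(d,s['tcp_pos']),proj(d,(.613,-.042,.158)))
amap()"
```

```text
[ 0.6124 -0.0413  0.1523] [-1.6048  0.0294  1.2728] [-0.0187  0.3562  0.0011] 0.024468289997058534
[231.8133 281.6355] [230.8953 279.6412]
228 ww..........kkkkkkkkkkkkkkkkkkkkkkkkkkkkkkkkkkkkk..kwwkkk.##########################################
230 www.........kkkkkkkkkkkkkkkkkkkkkkkkkkkkkkkkkkkkk..kkkkkk###########################################
232 www........kkkkkkkkkkkkkkkkkkkkkkkkkkkkkkkkkk.k....#################################################
234 wwww.......kkkkkkkkwwk......kkkkkkkkkkkkkkkkkkk....#################################################
236 wwww......kkkkkkkwwwww.......kkkkkkkk.kkkkkk.kk...##################################################
238 ww.....kkkkkkkkkwwwwwwkkk....kkkkkkkkkkkkkkk...kk...################################################
240 ......kkkkkkkkkkwwwwwkkkkkkkkkkkkkkkwkkkkkkkkkkkkkkk.###############################################
242 .....kkkkkkkkkkwwwwwkkkkkkkkkkkkkkk.kkkkkkkkkkkkkkkkk###############################################
244 .....kkkkkkkkkkwwwkkkkkkkkkkkkkkkkkkkkkkkkkkkkkkkkkkk.##############################################
246 ....kkkkkkkk
[... 3063 characters left out ...]
.BB......B................#####........#############..................
306 ...................BBBBBBBBBBBBB.BB.BBB..B..............######......################################
308 ........................................................######......################################
310 ........................................######################.....#################################
312 w.wwwwwwwwwwwwwwwwwwwwwwwwww.wwwwwwwwwwww.wwwwwwwwwwwwwwwwwwwww...www.w.............................
314 kwwkwwwwwwkkwwwwkwwwwwwwwwkwwwwwwwwwwwwww.wwwwwwwwwwwwwwwwwwwwwwwwwwwwwww.www.wwww.w....wwww..wwwwww
316 kkkwwkwwkww.wwwwkwwww.wwwwwwwwwwwwwwkkwkwwwwwwwwwwwwwwwwwwwwwwwwwwwwwwww.......w...w........w....w..
```

The map shows the divider upright and seated on the bar, with the jaws actually gripping the knob low at its base (24.5 mm = knob). The real finger ends lie about 20 mm above the nominal TCP, so this grip is better than the first one. The pads now pivot freely in pitch. I take out the remaining roll by leaning the leg against the bar.

Request:
apply_moves(
  steps=[
    [0,0.006,0,0,1],
    [0,0.008,0,0,1],
    [0,0.008,0,0,1],
    [0,0.008,0,0,1],
    [0,0.008,0,0,1],
  ],
)

```text
clock: 26.35
tcp_pos: [0.6237, -0.0418, 0.1517]
tcp_rot: [[0.055, 0.997, 0.047], [0.998, -0.053, -0.028], [-0.025, 0.048, -0.999]]
contact_force: [-15.8, 1.9, 15.8]
gripper_width: 0.0248
```

Request:
apply_moves(
  steps=[
    [0,0.007,-0.001,0,1],
    [0,0.007,-0.001,0,1],
    [0,0.007,-0.001,0,1],
    [0,0.007,-0.001,0,1],
    [0,0.007,-0.001,0,1],
  ],
)

```text
clock: 26.98
tcp_pos: [0.6235, -0.0417, 0.1514]
tcp_rot: [[0.056, 0.998, 0.006], [0.998, -0.056, -0.022], [-0.022, 0.007, -1.0]]
contact_force: [-12.1, 0.9, 6.2]
gripper_width: 0.0243
```

Request:
apply_moves(
  steps=[
    [0,0.006,-0.001,0,1],
    [0,0.004,-0.001,0,1],
    [0,-0.006,0,0,1],
    [0,-0.012,0,0,1],
    [0,-0.006,0,0,1],
  ],
)

```text
clock: 27.6
tcp_pos: [0.6135, -0.0412, 0.1524]
tcp_rot: [[0.056, 0.998, -0.001], [0.998, -0.056, -0.021], [-0.021, 0.001, -1.0]]
contact_force: [1.1, -0.0, -1.2]
gripper_width: 0.0245
```

```bash
python3 -c "
from h import *
plan((.6132,-.042,.152),93.2);look();amap(200,262,256,312)"
```

```text
pos [ 0.6135 -0.0412  0.1524] yaw 93.18 tilt [-0.0006 -0.0212] F [ 1.0767 -0.0403 -1.1644] w 0.0245 t 27.60
[-0.0003 -0.0001  0.0002  0.    ]
[-0.0003 -0.0001  0.0002  0.    ]
[-0.0003 -0.0001  0.0002  0.    ]
[-0.0003 -0.0001  0.0002  0.    ]
[-0.0003 -0.0001  0.0002  0.    ]
R (np.float64(260.4), np.float64(265.2))
G (np.float64(266.0), np.float64(270.5))
W (np.float64(270.6), np.float64(275.2))
256 .........k..kkkkkkkkkkkkkkkkkkkkkkkwwwwwkkkkkkkwwwkkkkkk.kkkkk
258 .........k..kkkkk.kkkkkkkkkkkkkkkkkkk..wwwkkkkkkkkkkkGGG.kkkkk
260 ...........k.k.k.kk...k.kkkkkkkkkkkkkkkkkwwkkkkkkkkkkGGGG.kkkk
262 ...............k.k..kkk.kkkkk.kk.kkkkkkkkwkkkkkk.kkk.kkkGG..kk
264 ...................kk....kk.k.kkkkkkkkkkkkBBkBBBBBk.kkkkkGGkkk
266 .....................k..k.kk.k....kkkk.kkBBBBBBBBBkkkkkkkGGkkk
268 .........................k.k.kk...k.kkkkkBBBBBBBBBBkkkkk.kkkkk
270 ................................k..kk.kkkBBBBBBBBBB.k.k.wwkkkk
272 ..........................k.......kkkkkkkBBBBBBBBBB.wwwwwwkkkk
274 ...................kkkkk.kkkkkkkkkkkkkkkkBBBBBBBBBB.wwwwwkkkkk
276 ......................k..
[... 476 characters left out ...]
..............B..######.kkkkkR
292 ...........B.....................................#####.kk..k.w
294 ...........B.......B.......B.....................######k..kkk.
296 ............BB......B...........B.................#####...k...
298 ............BBBBBBBB..............................#####.......
300 .............BBBBBBBB.B.....wwwww..B...............#####......
302 .............BB.BBBBBB.B....wwwww..................#####......
304 ..............BBBBB.B.BB...........................#####......
306 ..............BBBBBBBB.BBBB..BBBB..................######.....
308 ..................................#####.#####.....#######.....
310 ..................................#######################.....
```

Roll is now zero, x is centred and the pad is at rest. I approach with light down-pressure.

Request:
apply_moves(
  steps=[
    [0.004,0,0.001,0,1],
    [0.005,0,0.001,0,1],
    [0.005,0,0.001,0,1],
    [0.004,0,0.001,0,1],
    [0.004,0,0.001,0,1],
  ],
)

```text
clock: 28.32
tcp_pos: [0.6149, -0.0365, 0.1522]
tcp_rot: [[0.061, 0.998, 0.002], [0.998, -0.061, -0.028], [-0.028, 0.003, -1.0]]
contact_force: [-0.9, -3.9, 5.7]
gripper_width: 0.0244
```

```bash
python3 -c "
from h import *
plan((.6140,-.021,.152),93.2);look()"
```

```text
pos [ 0.6149 -0.0365  0.1522] yaw 93.47 tilt [ 0.0017 -0.028 ] F [-0.9217 -3.9423  5.6759] w 0.0244 t 28.32
[ 0.0062 -0.0007 -0.0001 -0.0006]
[ 0.0062 -0.0007 -0.0001 -0.0006]
[ 0.0062 -0.0007 -0.0001 -0.0006]
[ 0.0062 -0.0007 -0.0001 -0.0006]
[ 0.0062 -0.0007 -0.0001 -0.0006]
R (np.float64(260.4), np.float64(265.2))
G (np.float64(266.0), np.float64(270.4))
W (np.float64(270.6), np.float64(275.2))
```

Request:
apply_moves(
  steps=[
    [0.004,-0.001,0.001,-0.002,1],
    [0.004,-0.001,0.001,-0.001,1],
    [0.004,0,0.001,0,1],
    [0.01,0,0.001,0,1],
    [0.03,-0.001,0.002,0,1],
  ],
)

```text
clock: 29.0
tcp_pos: [0.6175, -0.0198, 0.152]
tcp_rot: [[0.063, 0.998, 0.008], [0.997, -0.063, -0.039], [-0.038, 0.01, -0.999]]
contact_force: [-3.6, -16.8, 16.0]
gripper_width: 0.0242
```

```bash
python3 -c "
from h import *
for i in range(3): snap('scene')
plan((.6140,-.021,.152),93.2);look()
s=sensors.sense(); print(s['wrist_torque'])"
```

```text
pos [ 0.6176 -0.0178  0.1519] yaw 93.48 tilt [ 0.0079 -0.0366] F [-2.017  -7.5234  9.7916] w 0.0246 t 29.15
[-0.0014 -0.0014 -0.     -0.0006]
[-0.0014 -0.0014 -0.     -0.0006]
[-0.0014 -0.0014 -0.     -0.0006]
[-0.0014 -0.0014 -0.     -0.0006]
[-0.0014 -0.0014 -0.     -0.0006]
R (np.float64(266.3), np.float64(271.2))
G (np.float64(271.9), np.float64(275.3))
W None
[-1.6176  0.4347  0.0564]
```

```bash
python3 -c "
from h import *
for i in range(6): snap('scene')
plan((.6140,-.021,.152),93.2);look()
amap(205,290,256,312)"
```

```text
pos [ 0.6176 -0.0178  0.152 ] yaw 93.50 tilt [ 0.0081 -0.0361] F [-0.0996 -7.422  10.3874] w 0.0243 t 29.50
[-0.0013 -0.0014  0.     -0.0007]
[-0.0013 -0.0014  0.     -0.0007]
[-0.0013 -0.0014  0.     -0.0007]
[-0.0013 -0.0014  0.     -0.0007]
[-0.0013 -0.0014  0.     -0.0007]
R (np.float64(266.3), np.float64(271.3))
G (np.float64(271.9), np.float64(275.3))
W None
256 ..........kkkk.kkkkkkkkkkkkkkkkkkkkkkkkkkkkkkkkkkkkkkkkkkkkkkkwwww.##################
258 .........k.kk.kkkk.kkkkkkkkkkkkkkkkkkkkkkkkkkkkkwwwwwkkkkkkkkkkkwww.#################
260 ..........k.kkkkkkkkkkkkkkkkkkkkkkkkkkkkkkkkkkkkkkkk.wkkkkkkkkkkwwwww################
262 .............k..kkkkkkkkkkkkkkkkkkkkkkkkkkkkkkkkkkkkkkwkkkkkkkkkkwkwww###############
264 ..........k...k.k...kk..kkkkkkkkkkkkkkkkkkkkkkkkkkkkkkkkkkkkkkkkkwwwwww.#............
266 ..................k..k.kkkkkkkkkkkkkkkkkkkkkk.kkkkkkkkkBBBBkkkkkkwwwwww.#............
268 .....................k....kkk.k.kkkkkkkkkkkk...kkkkkkkBBBBBkkkkkkwwwwwww.............
270 ...........................k.k.kkkkk.k.kkkkkkkkkkkkkkkBBBBBkkkkkkkwwwwww.............
272 .........
[... 1086 characters left out ...]
.........................................kkkkkkkk..#####..............
298 ...........................................................kkkkk.######............k.
300 ...........................................................k..k..######..............
302 .....................................wwwww..................kk...#######.............
304 ......................B.B............wwwww...................k..########.............
306 .......................BB..B....B.........................k.....#####################
308 .......................BBBB..B..B...............................#####################
310 ...........................................##.#................######################
```

```bash
cat >> h.py <<'E'
def edges():
    "pitch from near leg: left edge slope and bottom edge slope vs flat prediction"
    s=snap('scene'); f=cv2.GaussianBlur(s['frame'],(3,3),0).astype(float); q=f[...,2]/(f[...,0]+1); p=sensors.sense()['tcp_pos']
    F=np.array([]);us=[];vs=[]
    for v in range(291,306):
        g=np.diff(q[v,208:235]); k=g.argmax(); us.append(208.5+k+ (0 if k in(0,25) else .5*(g[k-1]-g[k+1])/(g[k-1]-2*g[k]+g[k+1])))
    r=np.arange(291,306); P=np.polyfit(r,us,1); m=abs(us-np.polyval(P,r))<.7; P=np.polyfit(r[m],np.array(us)[m],1)
    for u in range(226,256,1):
        g=np.diff(q[300:316,u]); k=g.argmin(); vs.append(300.5+k+(0 if k in(0,14) else .5*(g[k-1]-g[k+1])/(g[k-1]-2*g[k]+g[k+1])))
    c=np.arange(226,256); Q=np.polyfit(c,vs,1); n=abs(vs-np.polyval(Q,c))<1; Q=np.polyfit(c[n],np.array(vs)[n],1)
    cy=p[1]-.004; e=np.array([.055,.9985,0]); nn=np.array([.9985,-.055,0]); o=np.array([.6155+.055*cy,cy,.108])
    def pr(th):
        R=lambda a,b,z: proj(s,o+nn*a+e*(b*np.cos(th)+(z-.05)*np.sin(th))+np.array([0,0,.05+(z-.05)*np.cos(th)-b*np.sin(th)]))
        A,B,C=R(.023,-.03,.055),R(.023,-.03,0),R(.023,.03,0); return (B[0]-A[0])/(B[1]-A[1]),(C[1]-B[1])/(C[0]-B[0]),C[1],B
    print('left slope %.3f n%d  bottom slope %.3f n%d v@226 %.1f v@255 %.1f'%(P[0],m.sum(),Q[0],n.sum(),np.polyval(Q,226),np.polyval(Q,255)))
    for d in(0,2,4): print('pred pitch',d,'left %.3f bottom %.3f v %.1f'%pr(np.radians(d))[:3],pr(np.radians(d))[3])
E
python3 -c "
from h import *
edges()"
```

```text
left slope 0.277 n15  bottom slope 0.036 n8 v@226 308.5 v@255 309.6
pred pitch 0 left 0.221 bottom 0.020 v 311.0 [226.8113 310.2177]
pred pitch 2 left 0.167 bottom 0.041 v 311.3 [225.6726 309.793 ]
pred pitch 4 left 0.112 bottom 0.063 v 311.6 [224.5506 309.3458]
```

The divider is flat within about 2° (the left edge gives −2°, the bottom edge +1.5°), and the pad is steadily at about 9.5-10 mm. I nudge it nearer the middle of the green.

Request:
apply_moves(
  steps=[
    [0.005,0,0.001,0,1],
    [0.006,0,0.001,0,1],
    [0.006,0,0.001,0,1],
    [0.01,0,0.001,0,1],
    [0.022,0,0.001,0,1],
  ],
)

```text
clock: 30.28
tcp_pos: [0.6178, -0.0142, 0.1523]
tcp_rot: [[0.074, 0.997, 0.007], [0.996, -0.074, -0.059], [-0.058, 0.011, -0.998]]
contact_force: [-4.2, -17.8, 13.5]
gripper_width: 0.0242
```

```bash
python3 -c "
from h import *
for i in range(4): snap('scene')
plan((.6140,-.021,.152),93.2);look();edges();look()"
```

```text
pos [ 0.6179 -0.0132  0.1521] yaw 94.18 tilt [ 0.0066 -0.0578] F [ -3.5092 -13.9626   9.0678] w 0.0240 t 30.48
[-0.0032 -0.0013  0.0002 -0.0022]
[-0.0032 -0.0013  0.0002 -0.0022]
[-0.0032 -0.0013  0.0002 -0.0022]
[-0.0032 -0.0014  0.0002 -0.0022]
[-0.0032 -0.0014  0.0002 -0.0022]
R (np.float64(269.3), np.float64(274.6))
G None
W None
left slope 0.229 n15  bottom slope -0.124 n12 v@226 310.0 v@255 306.4
pred pitch 0 left 0.215 bottom 0.020 v 311.0 [229.6409 310.2743]
pred pitch 2 left 0.161 bottom 0.041 v 311.4 [228.5042 309.8497]
pred pitch 4 left 0.106 bottom 0.063 v 311.7 [227.3843 309.4024]
R (np.float64(269.4), np.float64(274.6))
G None
W None
```

White and nearly all the green have gone in (about 14 mm), so I ease back a couple of mm.

Request:
apply_moves(
  steps=[
    [0.007,0,0.001,-0.002,1],
    [0.008,0,0.001,-0.002,1],
    [0.008,0,0.001,-0.001,1],
    [0.008,0,0.001,0,1],
    [0.008,0,0.001,0,1],
  ],
)

```text
clock: 31.25
tcp_pos: [0.6175, -0.015, 0.1522]
tcp_rot: [[0.079, 0.997, 0.004], [0.994, -0.079, -0.08], [-0.08, 0.01, -0.997]]
contact_force: [-2.9, -10.5, 8.5]
gripper_width: 0.0241
```

```bash
python3 -c "
from h import *
for i in range(3): snap('scene')
plan((.6140,-.021,.152),93.2);look();edges();look()"
```

```text
pos [ 0.6175 -0.015   0.1522] yaw 94.50 tilt [ 0.0038 -0.0804] F [-3.2529 -9.8962  8.3736] w 0.0243 t 31.40
[-0.0025 -0.0012  0.0003 -0.0029]
[-0.0025 -0.0012  0.0003 -0.0029]
[-0.0025 -0.0012  0.0003 -0.0029]
[-0.0025 -0.0013  0.0003 -0.0029]
[-0.0025 -0.0013  0.0003 -0.0029]
R (np.float64(268.6), np.float64(273.7))
G (np.float64(274.9), np.float64(275.4))
W None
left slope 0.203 n15  bottom slope 0.061 n10 v@226 308.1 v@255 309.9
pred pitch 0 left 0.217 bottom 0.020 v 311.0 [228.5465 310.2524]
pred pitch 2 left 0.163 bottom 0.041 v 311.3 [227.409  309.8278]
pred pitch 4 left 0.109 bottom 0.063 v 311.7 [226.2884 309.3806]
R (np.float64(268.6), np.float64(273.7))
G (np.float64(274.9), np.float64(275.4))
W None
```

Request:
apply_moves(
  steps=[
    [0.006,0,0.002,0,1],
    [0.006,0,0.002,0,1],
    [0.006,0,0.002,0,1],
    [0.006,0,0.002,0,1],
    [0.006,0,0.002,0,1],
  ],
)

```text
clock: 32.17
tcp_pos: [0.617, -0.0157, 0.1517]
tcp_rot: [[0.089, 0.996, 0.0], [0.991, -0.089, -0.096], [-0.095, 0.009, -0.995]]
contact_force: [-3.7, -6.9, 11.0]
gripper_width: 0.0239
```

```bash
python3 -c "
from h import *
for i in range(4): snap('scene')
plan((.6140,-.021,.152),93.2);look();edges();edges();look();amap(215,290,262,314)"
```

```text
pos [ 0.617  -0.0157  0.1517] yaw 95.08 tilt [ 0.0004 -0.0956] F [-3.9916 -7.681  12.7857] w 0.0238 t 32.38
[-0.0022 -0.001   0.0001 -0.0042]
[-0.0022 -0.001   0.0001 -0.0042]
[-0.0022 -0.001   0.0001 -0.0042]
[-0.0022 -0.0011  0.0001 -0.0042]
[-0.0022 -0.0011  0.0001 -0.0042]
R (np.float64(268.4), np.float64(273.6))
G (np.float64(274.8), np.float64(275.3))
W None
left slope 0.225 n15  bottom slope -0.040 n12 v@226 310.0 v@255 308.8
pred pitch 0 left 0.218 bottom 0.020 v 311.0 [228.1089 310.2436]
pred pitch 2 left 0.164 bottom 0.041 v 311.3 [226.9711 309.819 ]
pred pitch 4 left 0.110 bottom 0.063 v 311.7 [225.8501 309.3718]
left slope 0.228 n15  bottom slope -0.041 n12 v@226 309.9 v@255 308.7
pred pitch 0 left 0.218 bottom 0.020 v 311.0 [228.0948 310.2434]
pred pitch 2 left 0.164 bottom 0.041 v 311.3 [226.9569 309.8187]
pred pitch 4 left 0.110 bottom 0.063 v 311.7 [225.8359 309.3715]
R (np.float64(268.5), np.float64(273.6))
G (np.float64(274.8), np.float64(275.3))
W None
262 .....kkk.kkkkkkkkkkkkkkkkkkkkkkkkkkkkkkkkkkkkkkkkkkkkkkkwwww.##############
264 ...k...kkk..k.kkkkkkkkkkkkkkkk
[... 1265 characters left out ...]
..................................kkkkkkk..###..............
298 .................................................kkk.kkk.####..............
300 .................................................kk..kkk.####..............
302 ..............................www........................#####.............
304 .............................wwwww..................k....#####.............
306 ..............B..B......................................###################
308 ...............BBB.....BB...............................###################
310 ........................................................###################
312 www.wwwwwwwwwwwwwwww...ww.w...ww.w...wwwwww..www.w.........................
```

Green is at the block's edge, with the pad steady at about 13.5 mm. The divider is flat and nothing is moving, so I hand in.

```bash
python3 -c "
from h import *
look(); s=sensors.sense(); print(s['tcp_pos'],s['contact_force'],s['joint_vel'],s['clock']); print(ticket.job_done())"
```

```text
R (np.float64(268.5), np.float64(273.6))
G (np.float64(274.8), np.float64(275.3))
W None
[ 0.617  -0.0157  0.1517] [-3.6631 -6.5502 13.3639] [-0.0013 -0.0003 -0.0006  0.0009 -0.0016 -0.0001  0.0006] 32.675
the job is handed in; nothing more can be done
None
```

I handed the job in at 32.7 s with the blue divider astride the bar. The gripper holds it by its knob, pressed against the pad.

**How it went:** The first press, with the jaws along the bar, slowly tipped the divider by about 3.5°, so I backed it off. I let go of it once on the bar, where it rolled to one side. I then regripped the knob low with the jaws across the bar, straightened the roll and pressed again. The second press overshot to about 14 mm, still short of red going in, and I eased it back slightly.

**Last checks that passed:**
- **Pad:** the white band is all in, the block's edge lies in the green, and no red has gone in. The pad is in by about 13.5 mm by my estimate, so about 13.5 N, a little above the 12 asked. It held steady over repeated pictures.
- **Stillness and seating:** joint speeds were almost zero, and the gripper pushes down with about 13 N.

**Checks that disagreed or are weaker:**
- **Wrist force:** it showed only about 6.5–7.7 N along the bar. I put the difference down to bar friction helping to hold the pad in.
- **Pitch:** the divider's left edge reads flat to about 0.5°. The bottom-edge reading was noisy and changed sign.
- **Tool:** it leans about 5.5° and slid a few millimetres along the knob.
- **Finger depth:** the fingers appear to end about 20 mm above the nominal TCP. I took this from the picture and did not measure it separately.
- **Bystanders:** I did not re-measure the bangle, ring box and screwdriver at the end. I made no intended contact with any of them.

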